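# Refit the washed filter screens in the coolant filter cassette

### The job

Put the washed filter screens back into the coolant filter cassette on the bench: slide the blue screen into the middle slot (blue bands), then the red screen into the top slot (red bands), each pushed fully home with its pull tab sticking out of the open front, and let go of them. Leave the green screen in the bottom slot where it is.

Things in the scene. Friction and masses are not known exactly. Their poses are not given: they have to be found in the camera images.
- cassette: Fixed aluminium filter cassette, 120 deep x 130 wide x 142 mm high, open in front, with three level slots 48 mm apart: green (bottom), blue (middle), red (top) bands. Origin on its centre line, 20 mm below the bottom slot's floor, 0 to 25 mm above the bench. x axis: from the open front inwards, z: up. A loaded upper screen blocks the way to the one below, so load the lower first.
- slot_bottom (a point): Where the disc centre of a screen lies when fully home and resting in the bottom slot (green bands). x axis: level, the way a screen is pushed in, z: up. Already filled by the green screen.
- slot_middle (a point): Where the disc centre of a screen lies when fully home and resting in the middle slot (blue bands). x axis: level, the way a screen is pushed in, z: up. Slot floor 2.5 mm below this point, roof 10.5 mm above; 98 mm wide between side walls, whose front edges lie 50 mm in front (-x) of this point. 
- slot_top (a point): Where the disc centre of a screen lies when fully home and resting in the top slot (red bands). x axis: level, the way a screen is pushed in, z: up. Slot floor 2.5 mm below this point, roof 10.5 mm above; 98 mm wide between side walls, whose front edges lie 50 mm in front (-x) of this point. In each slot ledges 18 mm wide carry the disc's edges, with 62 mm free between; a rear post stops it when home.
- blue_screen_centre (a point): Blue filter screen: flat mesh disc, 90 mm across, 5 mm thick, in a blue rim. From its front a 14 mm wide, 5 mm thick tongue leads out to an upright pull tab. About 0.1 to 0.15 kg; starts flat on the bench, tab up. This point: centre of the disc, 2.5 mm above its underside. x axis: from the tab towards the disc, z: up.
- blue_screen_tab (a point): Grip point in the blue screen's pull tab (14 mm thick across y, 30 mm long in x, top 38 mm above the disc's underside): mid-tab, 27 mm above the disc's underside, 85 mm in front of the disc centre (x -85, y 0, z +24.5 mm in its frame). Pinch it across y. x axis: towards the disc, z: up.
- red_screen_centre (a point): Red filter screen: flat mesh disc, 90 mm across, 5 mm thick, in a red rim. From its front a 14 mm wide, 5 mm thick tongue leads out to an upright pull tab. About 0.1 to 0.15 kg; starts flat on the bench, tab up. This point: centre of the disc, 2.5 mm above its underside. x axis: from the tab towards the disc, z: up.
- red_screen_tab (a point): Grip point in the red screen's pull tab (14 mm thick across y, 30 mm long in x, top 38 mm above the disc's underside): mid-tab, 27 mm above the disc's underside, 85 mm in front of the disc centre (x -85, y 0, z +24.5 mm in its frame). Pinch it across y. x axis: towards the disc, z: up.
- green_screen_centre (a point): Green filter screen, like the blue and red ones, already home in the bottom slot. This point: centre of its disc.
Not all that is in view belongs to the job. What is shaped like the part that bears red_screen_centre but yellow is not meant. What is shaped like the part that bears green_screen_centre but pink is not meant.

How it is judged:
On the way, in this order (a step that is already met when the one before it is completed fails the run):
1. the blue screen is fully home in the middle slot (x of blue_screen_centre in the frame of slot_middle between -0.007 and 0.007 m and y of blue_screen_centre in the frame of slot_middle between -0.008 and 0.008 m and z of blue_screen_centre in the frame of slot_middle between -0.004 and 0.006 m and angle between blue_screen_centre's own z axis and vertical below 0.1 rad and x of blue_screen_tab in the frame of slot_middle below -0.075 m), for 0.2 s.
2. the red screen is fully home in the top slot (x of red_screen_centre in the frame of slot_top between -0.007 and 0.007 m and y of red_screen_centre in the frame of slot_top between -0.008 and 0.008 m and z of red_screen_centre in the frame of slot_top between -0.004 and 0.006 m and angle between red_screen_centre's own z axis and vertical below 0.1 rad and x of red_screen_tab in the frame of slot_top below -0.075 m), for 0.2 s.
At the end, for the whole second after the job is handed in: The blue screen lies at rest fully home in the middle slot and the red one in the top slot (disc centre within 7 mm of home along the slot, 8 mm sideways, lying flat on its ledges, tab out of the front at least 75 mm ahead of home centre), and the green screen is still home in the bottom slot (all of step 1 and all of step 2 and x of green_screen_centre in the frame of slot_bottom between -0.007 and 0.007 m and y of green_screen_centre in the frame of slot_bottom between -0.008 and 0.008 m and z of green_screen_centre in the frame of slot_bottom between -0.004 and 0.006 m and angle between green_screen_centre's own z axis and vertical below 0.1 rad and linear speed of each of blue_screen, red_screen below 0.02 m/s); the robot touches nothing.
It fails at once if the green screen is shoved out of its place (moved by more than 20 mm) (distance of green_screen_centre from where it was at the start of the episode above 0.02 m).
It also fails if it takes over 58 s, if anything falls off the work surface, if the arm or the gripper's body presses on something with over 40 N, if the wrist force passes 120 N, or if a joint passes its speed limit or range.

### The arm

A 7-joint arm with a two-finger parallel gripper is mounted at the origin on the work surface. World frame = base frame: x ahead of the robot, y to its left, z up, the work surface at z = 0. Lengths are in m, angles in rad, forces in N, time in s.
With the tool pointing down it reaches from about 0.4 to 0.875 m from the base axis. Payload 19.3 kg.
Tool frame: the origin (TCP) lies at the very end of the fingers, on their centre line; the grasp point (between the pads) lies 19 mm behind it; x points along the fingers, y is the direction in which the jaws open and shut, and the axes are right-handed (so a half turn about x gives the same grasp; the last joint's range is limited). The gripper opens to 85 mm and grips with 20 to 120 N. Pads are 22 mm wide; open, the fingers measure 114 mm over their backs; the gripper's body (76 mm by 85 mm) begins 54 mm behind the grasp point. The pads swing forward as they close: fully open they stand 13 mm farther back than shut.
Start: joints at [-1.392, 0.521, -0.036, 1.599, 0.021, 1.021, -0.113], TCP at [0.154, 0.606, 0.206] pointing down, gripper open.
Joint ranges: [-2.91, 2.91], [-0.3, 2.13], [-1.5, 1.42], [0.17, 2.43], [-1.26, 4.41], [0.16, 1.93], [-2.52, 2.52]. Speed limits (rad/s): [1.89, 1.89, 2.39, 2.39, 3.01, 3.01, 3.01].

### API

Orientations are given as [roll, pitch, yaw] about the fixed x, y, z axes, in that order (R = Rz(yaw) Ry(pitch) Rx(roll)).
In Python, from workcell import bot, grab_frame, job_done gives the robot as it stands.
- The arm moves only by the shell command python3 -m pendant 'ROWS' [OPENING] [FORCE]. ROWS is JSON, a list of rows, each a list of 4 numbers: the shift along the tool's x, y, z in mm, then the turn about the tool's x in degrees. A call has 1 to 12 rows; each row shifts and turns the commanded pose from where the row before left it, along the tool's axes as they then stand; what a row does not reach is not made up. A row lasts 1/8 s, in which the tool goes at most 62.5 mm and 10.7 degrees, less where a joint would pass 70% of its speed; a pose out of reach is approached as far as the arm can. A call is refused whole if a number of a shift passes 62.5 or a number of a turn 10.7, either way. A call with a gripper value outside its range is refused whole. OPENING is the opening, from -1 (shut) to 1 (fully open), set as the call begins (- or left out, the last holds). The fingers move at their own pace and stop on an object; FORCE is the grip in N (left out, the last holds). Time passes only in rows, so rows that do not move let the fingers close. It gives the time, the measured TCP pose, the force and the opening at its end, in the units of the state.
- bot.observe(): the state, without advancing time (a new reading comes with each control period).
- grab_frame(name): name is "scene" or "top" or "wrist"; returns a dict with "img" (480x640x3 uint8, red, green, blue), "fovy" (degrees; the focal length in pixels is half the picture's height over the tangent of half this angle, whatever the lens; pixels are square), "cx", "cy" (the principal point, pixels), "R" (3x3) and "t" (3): a world point X has camera coordinates R X + t. Camera axes: x right, y down, z forward; pixel columns grow to the right and rows downward; lengths in m; the calibration is good to about 2 mm. A picture is of the moment at which its call begins. There is no depth.
- job_done(): hands the job in, once; it reports no verdict.
The state is a dict: "clock": time; "qpos": joint angles; "qd": joint speeds; "joint_efforts": joint torques, N m; "position": TCP position; "tool_rot": TCP orientation; "force": force on the tool from outside, world axes, zero at the start; "moment": the same for the moment, N m; "grip_width": finger opening in m.
Only numpy, scipy, OpenCV 4.12 (cv2) and the standard library are available. Lean on these libraries where they do the work, as an engineer would, in place of code of your own. Each camera call takes 0.05 s, during which the arm holds its last target.

## Working session

There is one attempt and no reset: what is moved stays moved. The work goes in short steps, Python scripts to look and compute and a shell command to move; the robot and the scene stay as the last step left them, time stands still between calls to the robot, and variables do not carry over. Pictures are saved under pics/ and viewed, and the job is handed in when it is done.

```bash
mkdir -p pics; ls
cat > h.py <<'E'
import numpy as np,cv2
from workcell import bot,grab_frame,job_done
def save(n,im): cv2.imwrite('pics/'+n,cv2.cvtColor(im,cv2.COLOR_RGB2BGR))
def K(f):
    F=240/np.tan(np.radians(f['fovy'])/2); return F
def ray(f,u,v):
    F=K(f); d=np.array([(u-f['cx'])/F,(v-f['cy'])/F,1.]); R=np.array(f['R']);t=np.array(f['t'])
    return -R.T@t, R.T@d
def onz(f,u,v,z):
    o,d=ray(f,u,v); return o+d*(z-o[2])/d[2]
def proj(f,X):
    c=np.array(f['R'])@np.array(X)+np.array(f['t']); F=K(f); return np.array([f['cx']+F*c[0]/c[2],f['cy']+F*c[1]/c[2]])
E
python3 - <<'E'
from h import *
import pickle
for n in ['scene','top','wrist']:
    f=grab_frame(n); save(n+'0.png',f['img']); pickle.dump(f,open(n+'0.pkl','wb'))
    print(n,f['fovy'],f['cx'],f['cy'],np.round(-np.array(f['R']).T@f['t'],3),np.round(f['R'],2).tolist())
print(bot.observe())
E
```

```text
pics
scene 54.94704588413481 321.18481864759497 232.4417606166811 [ 1.052 -0.077  0.961] [[0.15, 0.99, 0.01], [0.8, -0.12, -0.59], [-0.58, 0.1, -0.81]]
top 54.23058460228952 321.7019231261932 238.84969303786036 [0.25  0.041 1.159] [[0.02, -1.0, 0.0], [-0.99, -0.02, -0.17], [0.17, -0.0, -0.99]]
wrist 68.24976954323382 319.8921991045947 243.215236920799 [0.077 0.625 0.373] [[0.25, 0.97, 0.0], [0.92, -0.23, 0.31], [0.3, -0.08, -0.95]]
{'clock': 0.15, 'qpos': array([-1.39220043,  0.52187215, -0.03631918,  1.59982174,  0.02122153,
        1.02112718, -0.11278764]), 'qd': array([-0.00033733, -0.00195736,  0.00051482, -0.0035212 ,  0.00068624,
        0.0006655 , -0.00018598]), 'joint_efforts': array([ 1.73241748e-03, -9.27380204e+01,  1.98078409e+00, -3.70050681e+01,
        1.80346338e-02,  6.39223581e-03,  2.18108437e-05]), 'position': array([0.15387503, 0.60549784, 0.20528096]), 'tool_rot': array([-1.47751086,  1.56995337, -1.72630361]), 'force': array([0.52392387, 0.21837248, 0.30659747]), 'moment': array([ 0.04328874,  0.00722421, -0.01860738]), 'grip_width': 0.08566097754550529}
```

View pics/scene0.png

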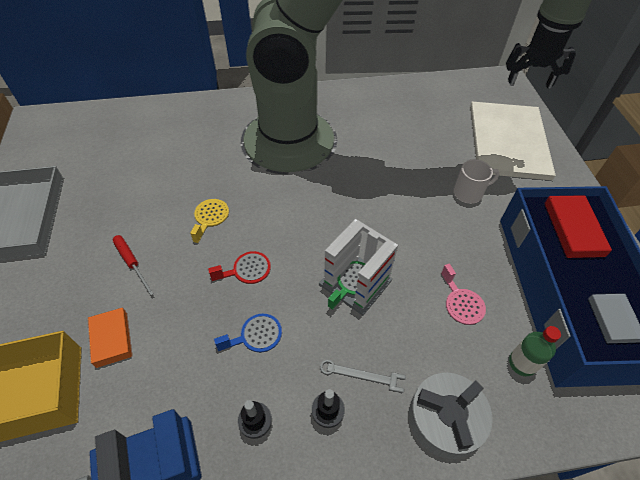

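View pics/top0.png

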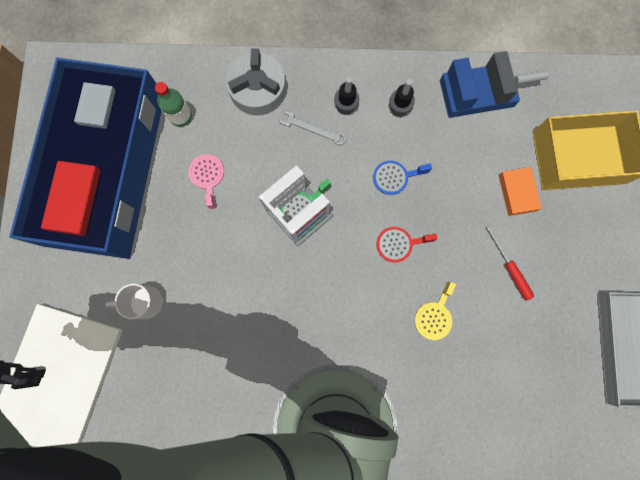

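View pics/wrist0.png

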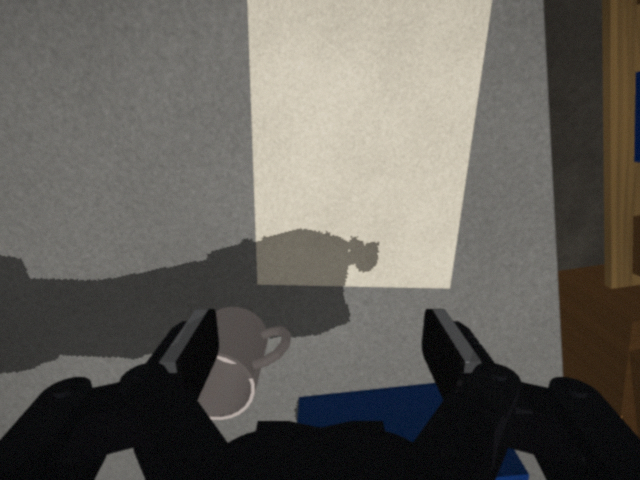

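Run:
```python
from h import *
import pickle
a=pickle.load(open('scene0.pkl','rb'));b=pickle.load(open('top0.pkl','rb'))
save('cs.png',cv2.resize(a['img'][205:325,300:420],None,fx=5,fy=5,interpolation=cv2.INTER_CUBIC))
save('ct.png',cv2.resize(b['img'][150:260,240:350],None,fx=5,fy=5,interpolation=cv2.INTER_CUBIC))
save('cr.png',cv2.resize(b['img'][150:275,360:450],None,fx=4,fy=4,interpolation=cv2.INTER_CUBIC))
def meas(f,col):
    h=cv2.cvtColor(f['img'],cv2.COLOR_RGB2HSV)
    if col=='blue': m=cv2.inRange(h,(100,120,60),(125,255,255))
    elif col=='red': m=cv2.inRange(h,(0,150,60),(5,255,255))|cv2.inRange(h,(174,150,60),(180,255,255))
    else: m=cv2.inRange(h,(50,100,40),(85,255,255))
    n,l,s,c=cv2.connectedComponentsWithStats(m)
    return [(i,s[i].tolist(),c[i].round(1).tolist()) for i in range(1,n) if s[i][4]>15],l
for nm,f in (('scene',a),('top',b)):
    for col in ['blue','red','green']:
        print(nm,col)
        for r in meas(f,col)[0]: print(r)
```

```text
scene blue
(8, [31, 0, 9, 6, 24], [35.3, 2.2])
(9, [0, 0, 214, 104, 12423], [112.1, 54.8])
(16, [220, 0, 31, 66, 1167], [234.7, 30.4])
(28, [23, 5, 10, 6, 19], [27.4, 7.8])
(43, [149, 11, 7, 5, 17], [152.2, 13.2])
(78, [241, 19, 10, 13, 34], [246.3, 24.6])
(85, [28, 21, 11, 11, 32], [32.5, 26.1])
(101, [64, 28, 7, 7, 20], [67.3, 31.4])
(114, [13, 34, 10, 13, 27], [17.9, 40.5])
(149, [8, 46, 6, 8, 19], [10.9, 49.1])
(190, [517, 186, 123, 179, 1614], [572.0, 255.0])
(210, [635, 230, 5, 12, 34], [637.7, 235.1])
(211, [369, 264, 23, 28, 51], [379.7, 277.7])
(215, [214, 314, 68, 38, 612], [245.9, 337.4])
(220, [556, 366, 84, 21, 902], [600.8, 378.4])
(233, [126, 409, 59, 71, 2965], [156.1, 450.1])
(235, [181, 417, 18, 63, 456], [189.3, 447.9])
(248, [90, 449, 8, 31, 192], [93.3, 464.8])
scene red
(1, [545, 195, 67, 63, 2773], [577.2, 226.5])
(2, [113, 235, 25, 33, 353], [124.4, 250.8])
(3, [208, 251, 62, 33, 479], [235.6, 270.8])
(4, [371, 253, 23, 28, 49], [382.0, 266.4])
(7, [543, 326, 18, 17, 221], [551.5, 333.7])
scene green
(1, [350, 261, 15, 4, 31], [357.1, 262.3])
(2, [328, 275, 28, 35, 288], [338.1, 294.8])
(3, [367, 275, 22, 27, 42], [377.5, 287.9])
(14, [522, 332, 34, 32, 563], [538.2, 347.5])
(16, [510, 355, 23, 21, 76], [517.9, 369.3])
top blue
(1, [10, 58, 151, 200, 6995], [97.6, 161.4])
(2, [441, 58, 78, 59, 2452], [469.4, 90.1])
(3, [373, 161, 59, 34, 401], [402.1, 174.8])
top red
(1, [155, 82, 13, 13, 131], [161.0, 88.3])
(2, [41, 161, 59, 75, 3181], [70.5, 197.7])
(3, [377, 227, 60, 35, 341], [406.8, 242.0])
(4, [505, 261, 29, 39, 414], [519.3, 280.5])
top green
(1, [157, 96, 5, 10, 27], [158.4, 99.5])
(2, [298, 179, 32, 22, 183], [318.2, 190.1])
```

View pics/cs.png

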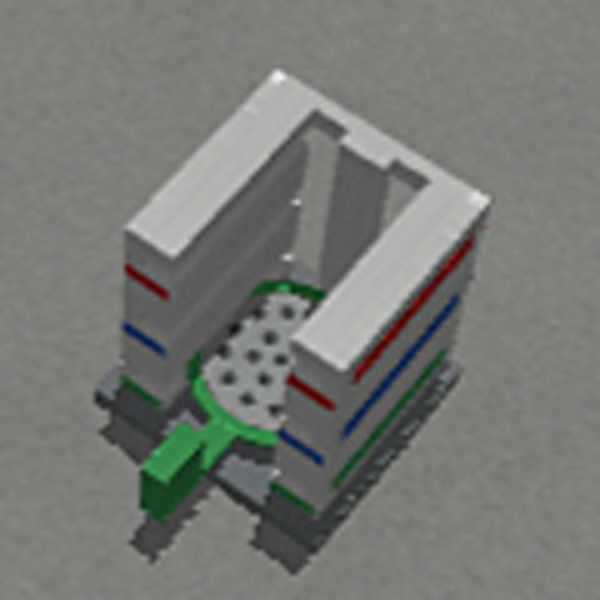

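View pics/ct.png

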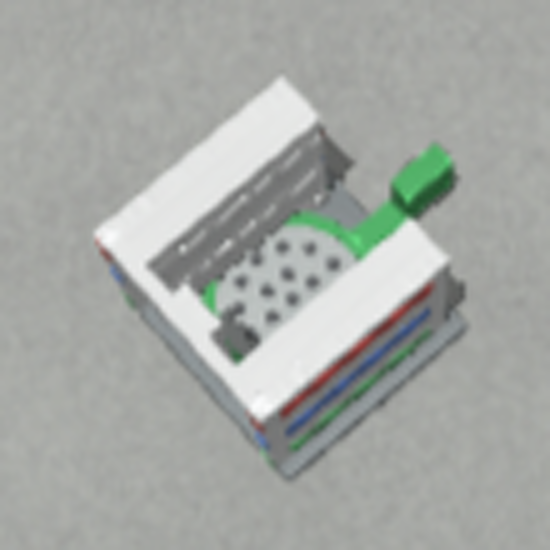

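View pics/cr.png

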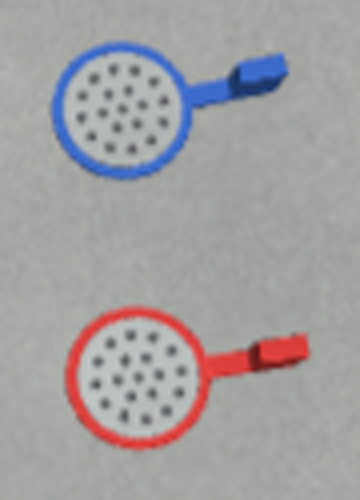

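Run:
```python
from h import *
import pickle
a=pickle.load(open('scene0.pkl','rb'));b=pickle.load(open('top0.pkl','rb'))
S=[(350,372),(127,232),(279,70),(490,200)]; T=[(283,77),(450,262),(262,418),(97,237)]
P=[]
def tri(u,v):
    A=[];B=[]
    for f,(x,y) in ((a,u),(b,v)):
        o,d=ray(f,x,y); d/=np.linalg.norm(d); M=np.eye(3)-np.outer(d,d); A.append(M);B.append(M@o)
    X=np.linalg.solve(sum(A),sum(B)); return X,[np.linalg.norm(A[i]@X-B[i]) for i in range(2)]
for s,t in zip(S,T):
    s2=((s[0]+.5)/5-.5+300,(s[1]+.5)/5-.5+205); t2=((t[0]+.5)/5-.5+240,(t[1]+.5)/5-.5+150)
    X,r=tri(s2,t2); P.append(X); print(X.round(4),np.round(r,4))
P=np.array(P); print('sides',[np.linalg.norm(P[i]-P[(i+1)%4]).round(4) for i in range(4)])
zt=P[:,2].mean(); c=P.mean(0); x=((P[2]+P[3])-(P[0]+P[1]))[:2]; yv=((P[0]+P[3])-(P[1]+P[2]))[:2]
print('ctr',c,'yaw x',np.degrees(np.arctan2(x[1],x[0])),'yaw from y',np.degrees(np.arctan2(yv[1],yv[0]))-90)
# screens
def mask(f,col):
    h=cv2.cvtColor(f['img'],cv2.COLOR_RGB2HSV)
    return cv2.inRange(h,(100,110,60),(125,255,255)) if col=='blue' else cv2.inRange(h,(0,110,60),(5,255,255))|cv2.inRange(h,(174,110,60),(180,255,255))
seed={'blue':((246,337),(402,175)),'red':((236,271),(407,242))}
for col in seed:
  for f,nm,sd in ((a,'scene',seed[col][0]),(b,'top',seed[col][1])):
    m=mask(f,col); n,l,s,c=cv2.connectedComponentsWithStats(m)
    k=min((i for i in range(1,n) if s[i][4]>200),key=lambda i:np.hypot(*(c[i]-sd)))
    v,u=np.where(l==k)
    Q=np.array([onz(f,x,y,.005)[:2] for x,y in zip(u,v)])
    # disc: robust circle radius on outer ring = mid-radius of rim; use hull of filled blob: opening removes tongue
    cn=cv2.findContours((l==k).astype(np.uint8),cv2.RETR_EXTERNAL,cv2.CHAIN_APPROX_NONE)[0][0]
    fill=cv2.drawContours(np.zeros_like(m),[cn],-1,255,-1)
    op=cv2.morphologyEx(fill,cv2.MORPH_OPEN,cv2.getStructuringElement(cv2.MORPH_ELLIPSE,(17,17)))
    vv,uu=np.where(op>0); D=np.array([onz(f,x,y,.004)[:2] for x,y in zip(uu,vv)]); ctr=D.mean(0)
    rad=np.linalg.norm(D-ctr,axis=1).max()
    # whole-direction from tongue pixels between r=50 and 66mm at z .005
    r=np.linalg.norm(Q-ctr,axis=1); tg=Q[(r>.048)&(r<.066)]; d=ctr-tg.mean(0)
    # tab top: brightest pixels beyond, z=.038
    Q8=np.array([onz(f,x,y,.038)[:2] for x,y in zip(u,v)]); far=r>.075
    V=f['img'].max(2)[v,u]; 
    print(col,nm,'ctr',ctr.round(4),'rad',rad.round(4),'yaw',np.degrees(np.arctan2(d[1],d[0])).round(1), 'exp tab', (ctr-.085*d/np.linalg.norm(d)).round(4),'tab top all', Q8[far].mean(0).round(4))
```

```text
[0.5939 0.1041 0.1405] [0.0024 0.0024]
[0.5101 0.0258 0.137 ] [0.0015 0.0015]
[0.4363 0.1071 0.1411] [0.0013 0.0013]
[0.5175 0.1842 0.1384] [0.0014 0.0014]
sides [np.float64(0.1147), np.float64(0.1099), np.float64(0.112), np.float64(0.1107)]
ctr [0.51444305 0.10529644 0.13927084] yaw x 132.92886164796695 yaw from y -46.72927482592588
blue scene ctr [ 0.6157 -0.1305] rad 0.0469 yaw 102.5 exp tab [ 0.6341 -0.2135] tab top all [ 0.6415 -0.2125]
blue top ctr [ 0.6122 -0.1313] rad 0.0453 yaw 102.7 exp tab [ 0.6309 -0.2143] tab top all [ 0.6269 -0.2119]
red scene ctr [ 0.4427 -0.1398] rad 0.047 yaw 99.9 exp tab [ 0.4573 -0.2235] tab top all [ 0.4672 -0.222 ]
red top ctr [ 0.4397 -0.1412] rad 0.0455 yaw 100.0 exp tab [ 0.4546 -0.2249] tab top all [ 0.4522 -0.223 ]
```

```bash
cat >> h.py <<'E'
from scipy.spatial.transform import Rotation as Ro
def Rt(s): return Ro.from_euler('xyz',s['tool_rot']).as_matrix()
def go(target,yawy=None,s=None):
    s=s or bot.observe(); R=Rt(s); d=R.T@(np.array(target)-s['position'])*1000
    y=np.degrees(np.arctan2(R[1,1],R[0,1]))
    print('clock',s['clock'],'pos',s['position'].round(4),'tool y yaw',y.round(2),'xdown',R[:,0].round(3),'q',s['qpos'].round(2),'f',s['force'].round(1),'w',round(s['grip_width'],4))
    print('shift tool mm (at current axes)',d.round(1))
    if yawy is not None:
        t=(y-yawy+90)%180-90; print('turn about x deg',round(t,2))
E
python3 - <<'E'
from h import *
go((.6325,-.2140,.15),12.6)
E
```

```text
clock 0.15 pos [0.1539 0.6055 0.2053] tool y yaw 75.75 xdown [-0.    -0.001 -1.   ] q [-1.39  0.52 -0.04  1.6   0.02  1.02 -0.11] f [0.5 0.2 0.3] w 0.0857
shift tool mm (at current axes) [  55.9 -676.4  665.7]
turn about x deg 63.15
```

Candidates, with top-view pixels:
- **Blue:** the blue screen at (390,177), tab (424,168). The other blue things are the vise (469,90) and the crate (97,161).
- **Red:** the red screen at (394,244), tab (430,238). The other red things are the red box (70,198), screwdriver (519,280) and bottle cap (161,88). Yellow (434,320) is a decoy with the same shape.
- **Green:** home in the cassette at (295,205). Pink (206,172) is a decoy.

I choose blue (390,177) and red (394,244). The close crop shows blue and red rims, each with an upright tab at its right. Next is the approach.

```bash
python3 -m pendant '[[0,-20,20,0],[0,-40,40,0],[0,-42,42,0],[0,-42,42,0],[0,-42,42,0],[0,-42,42,0],[0,-42,42,0],[0,-42,42,0],[0,-42,42,0],[0,-42,42,0],[0,-42,42,0],[0,-42,42,0]]' 1
python3 -m pendant '[[0,-42,42,0],[0,-42,42,0],[0,-42,42,0],[0,-42,42,0],[0,-20,10,10],[0,0,0,10],[0,0,0,10],[0,0,0,10],[0,0,0,10],[0,0,0,10],[0,0,0,3],[0,0,0,0]]'
python3 - <<'E'
from h import *
import pickle
go((.6325,-.2140,.15),12.6)
f=grab_frame('wrist'); save('wrist1.png',f['img']); pickle.dump((f,bot.observe()),open('wrist1.pkl','wb'))
E
```

```text
clock: 1.65
position: [0.5016, 0.0206, 0.2058]
tool_rot: [0.86, 1.571, 0.612]
force: [0.2, 1.6, 0.2]
grip_width: 0.0852
clock: 3.15
position: [0.6271, -0.2035, 0.2054]
tool_rot: [-1.634, 1.57, -2.982]
force: [0.2, -0.9, 0.2]
grip_width: 0.0854
clock 3.15 pos [ 0.6271 -0.2035  0.2054] tool y yaw 12.78 xdown [-0.001 -0.    -1.   ] q [-0.11  0.64  0.54  1.52 -0.36  1.08  0.74] f [ 0.2 -0.9  0.2] w 0.0854
shift tool mm (at current axes) [55.4  3.  11.4]
turn about x deg 0.18
```

View pics/wrist1.png

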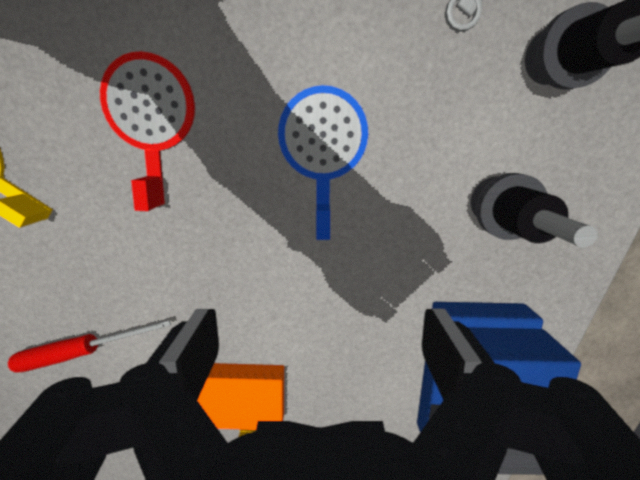

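The wrist view shows the blue disc at (323,132) and its tab at (323,222), nearly on the tool's centre line at column 320. Red is at (147,100). I'll measure both from this view.

```bash
cat >> h.py <<'E'
def screen(f,col,sd,zb=0.0):
    h=cv2.cvtColor(f['img'],cv2.COLOR_RGB2HSV)
    m=cv2.inRange(h,(100,110,50),(125,255,255)) if col=='blue' else cv2.inRange(h,(0,110,50),(5,255,255))|cv2.inRange(h,(174,110,50),(180,255,255))
    n,l,s,c=cv2.connectedComponentsWithStats(m)
    k=min((i for i in range(1,n) if s[i][4]>200),key=lambda i:np.hypot(*(c[i]-sd)))
    cn=cv2.findContours((l==k).astype(np.uint8),cv2.RETR_EXTERNAL,cv2.CHAIN_APPROX_NONE)[0][0]
    fill=cv2.drawContours(np.zeros_like(m),[cn],-1,255,-1)
    op=cv2.morphologyEx(fill,cv2.MORPH_OPEN,cv2.getStructuringElement(cv2.MORPH_ELLIPSE,(25,25)))
    cc=cv2.findContours(op,cv2.RETR_EXTERNAL,cv2.CHAIN_APPROX_NONE)[0][0]
    e=cv2.fitEllipse(cc); ctr=onz(f,*e[0],zb+.005)[:2]
    v,u=np.where(l==k); Q=np.array([onz(f,x,y,zb+.005)[:2] for x,y in zip(u,v)]); r=np.linalg.norm(Q-ctr,axis=1)
    d=ctr-Q[(r>.048)&(r<.066)].mean(0); d/=np.linalg.norm(d)
    C=np.array([onz(f,*p[0],zb+.005)[:2] for p in cc]); 
    print(col,'ctr',ctr.round(4),'r',np.linalg.norm(C-ctr,axis=1).mean().round(4),'yaw',np.degrees(np.arctan2(d[1],d[0])).round(2),'tab',(ctr-.085*d).round(4))
    return ctr,d
E
python3 - <<'E'
from h import *
import pickle
f,s=pickle.load(open('wrist1.pkl','rb'))
c,d=screen(f,'blue',(323,160)); t=c-.085*d
screen(f,'red',(147,130))
go((*t,.10),np.degrees(np.arctan2(d[1],d[0]))-90)
E
```

```text
blue ctr [ 0.6123 -0.1288] r 0.0444 yaw 102.82 tab [ 0.6312 -0.2117]
red ctr [ 0.4473 -0.2278] r 0.0172 yaw -85.88 tab [ 0.4412 -0.143 ]
clock 3.2 pos [ 0.6271 -0.2036  0.2055] tool y yaw 12.83 xdown [-0.  0. -1.] q [-0.11  0.64  0.54  1.52 -0.36  1.08  0.74] f [ 0.7  0.4 -1. ] w 0.0856
shift tool mm (at current axes) [105.5   2.2   8.9]
turn about x deg 0.02
```

```bash
python3 -m pendant '[[20,2,5,0],[40,0.5,4.5,0],[40,0,0,0],[40,0,0,0],[30,0,0,0],[15,0,0,0],[9.5,0,0,0],[0,0,0,0]]' 1
python3 - <<'E'
from h import *
go((.6315,-.2125,.011),12.8)
f=grab_frame('wrist'); save('wrist2.png',f['img'])
f=grab_frame('scene'); save('scene2.png',cv2.resize(f['img'][260:400,170:350],None,fx=4,fy=4,interpolation=cv2.INTER_CUBIC))
E
```

```text
clock: 4.2
position: [0.6317, -0.2126, 0.0112]
tool_rot: [0.09, 1.571, -1.259]
force: [-0.6, 0.1, -0.5]
grip_width: 0.0855
clock 4.2 pos [ 0.6317 -0.2126  0.0112] tool y yaw 12.75 xdown [ 0. -0. -1.] q [-0.02  0.87  0.42  1.62 -0.47  0.75  0.84] f [-0.6  0.1 -0.5] w 0.0855
shift tool mm (at current axes) [ 0.2 -0.2 -0.1]
turn about x deg -0.05
```

View pics/wrist2.png

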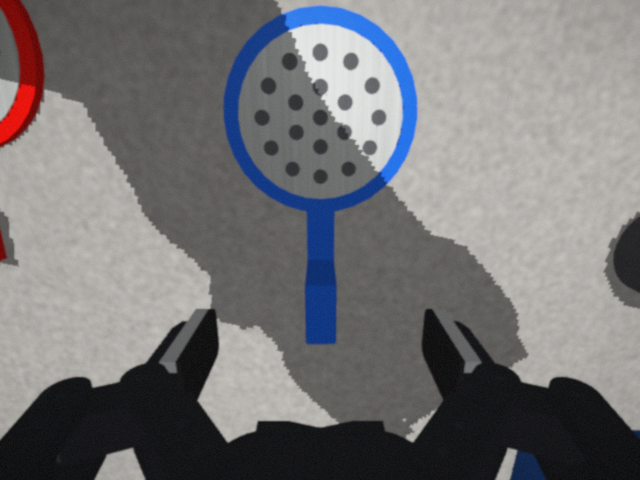

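View pics/scene2.png

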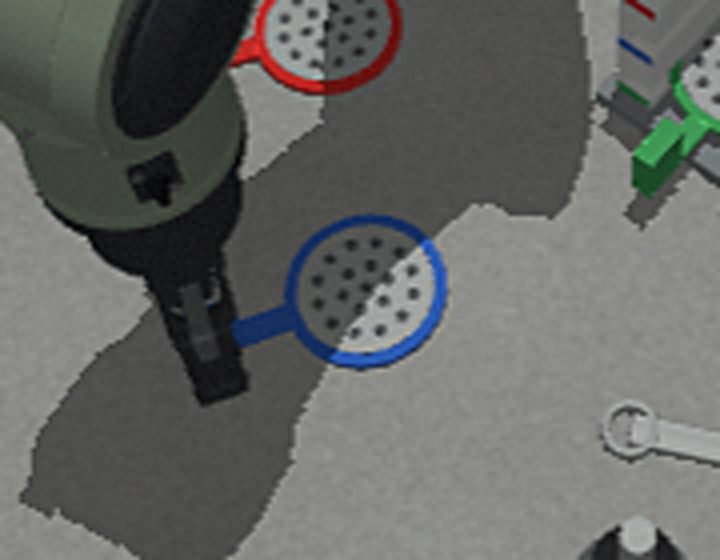

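The wrist view has the tab at (320,310), centred between the pads at columns 215 and 425. I'll close on it and lift.

```bash
python3 -m pendant '[[0,0,0,0],[0,0,0,0],[0,0,0,0],[0,0,0,0],[0,0,0,0],[0,0,0,0]]' -1 90
python3 -m pendant '[[-20,0,0,0],[-40,0,0,0],[-50,0,0,0],[-50,0,0,0],[-29,0,0,0],[0,0,0,0],[0,0,0,0]]'
python3 - <<'E'
from h import *
import pickle
for n in ['wrist','scene']:
    f=grab_frame(n); save(n+'3.png',f['img']); pickle.dump((f,bot.observe()),open(n+'3.pkl','wb'))
go((.55,0,.2),43)
E
```

```text
clock: 5.05
position: [0.6318, -0.2125, 0.0116]
tool_rot: [1.484, 1.571, 0.136]
force: [-1.9, 0.6, 5.3]
grip_width: 0.0069
clock: 5.92
position: [0.6313, -0.2122, 0.2001]
tool_rot: [-2.288, 1.57, 2.647]
force: [0.9, -0.4, -2.1]
grip_width: 0.0067
clock 6.025 pos [ 0.6312 -0.2122  0.1993] tool y yaw 12.74 xdown [-0.001  0.    -1.   ] q [-0.09  0.66  0.54  1.51 -0.36  1.08  0.75] f [ 0.4 -0.  -1.2] w 0.0066
shift tool mm (at current axes) [  -0.5  -32.4 -224.9]
turn about x deg -30.26
```

View pics/wrist3.png

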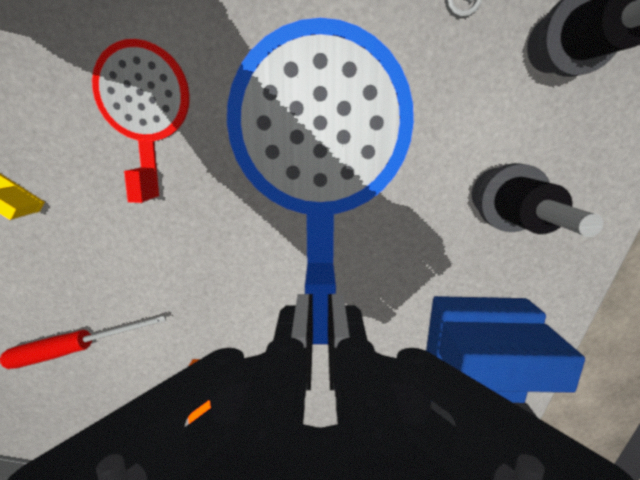

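View pics/scene3.png

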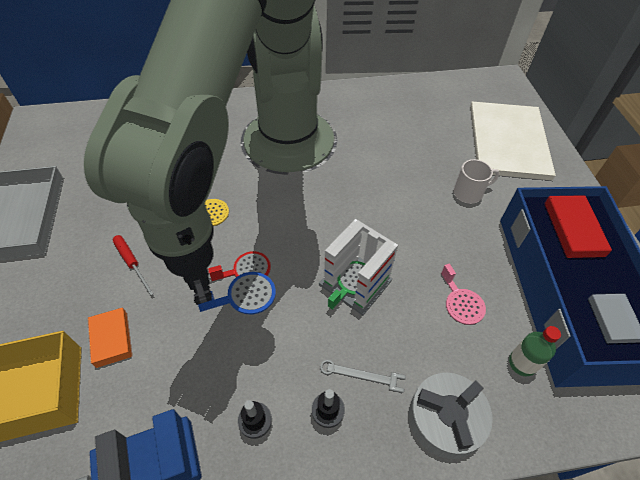

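Run:
```python
from h import *
import pickle
f,s=pickle.load(open('wrist3.pkl','rb'))
f2=dict(f); f2['img']=cv2.cvtColor(cv2.imread('pics/wrist2.png'),cv2.COLOR_BGR2RGB)
Rw=Rt(s); 
for nm,g in (('bench',f2),('held',f)):
    h=cv2.cvtColor(g['img'],cv2.COLOR_RGB2HSV); m=cv2.inRange(h,(100,110,50),(125,255,255))
    n,l,st,c=cv2.connectedComponentsWithStats(m); k=l[120,232] or l[110,230] 
    k=max(range(1,n),key=lambda i:st[i][4]*(st[i][1]<40))
    cn=cv2.findContours((l==k).astype(np.uint8),cv2.RETR_EXTERNAL,cv2.CHAIN_APPROX_NONE)[0]
    cn=max(cn,key=cv2.contourArea)
    op=cv2.morphologyEx(cv2.drawContours(np.zeros_like(m),[cn],-1,255,-1),cv2.MORPH_OPEN,cv2.getStructuringElement(cv2.MORPH_ELLIPSE,(41,41)))
    cc=max(cv2.findContours(op,cv2.RETR_EXTERNAL,cv2.CHAIN_APPROX_NONE)[0],key=cv2.contourArea)
    e=cv2.fitEllipse(cc); x,y,w,hh=cv2.boundingRect(cc); print(nm,e,'bbox',x,y,w,hh)
    F=K(g)
    # solvePnP of circle extreme points: left,right,top,bottom in tool frame
    from scipy.optimize import least_squares
    Rc=np.array(g['R']);tc=np.array(g['t'])
    def pts(p): # disc in tool-ish frame: forward -> -z tool? use world: fwd dir
        yaw,pit,roll,X=p[0],p[1],p[2],p[3:]
        R=Ro.from_euler('ZYX',[yaw,pit,roll]).as_matrix(); return R,X
    P=cc[:,0,:].astype(float)
    def res(p):
        R,X=pts([np.radians(102.75),p[0],p[1],*p[2:]])
        n_=R[:,2]; out=[]
        for u,v in P:
            o,d=ray(g,u,v); q=o+d*((X-o)@n_)/(d@n_); out.append(np.linalg.norm(q-X)-.045)
        return np.array(out)*1000
    tcp=s['position']; fw=np.array([np.cos(np.radians(102.75)),np.sin(np.radians(102.75)),0])
    r=least_squares(res,[0,0,*(tcp+.085*fw+[0,0,-.008])],loss='soft_l1')
    dd=r.x[2:]-tcp; print(' pitch,roll deg',np.degrees(r.x[:2]).round(2),'ctr rel tcp: fwd',(dd@fw).round(4),'side',(dd[:2]@np.array([-fw[1],fw[0]])).round(4),'z',dd[2].round(4),'rms',np.sqrt((r.fun**2).mean()).round(2))
```

```text
bench ((319.8897705078125, 109.034912109375), (192.44830322265625, 206.72872924804688), 0.18868525326251984) bbox 224 6 193 212
 pitch,roll deg [-0.74 -6.16] ctr rel tcp: fwd 0.0838 side 0.0015 z -0.007 rms 0.43
held ((319.6848449707031, 116.54685974121094), (185.59239196777344, 197.67544555664062), 0.16482186317443848) bbox 227 18 187 203
 pitch,roll deg [ 0.99 -4.3 ] ctr rel tcp: fwd 0.0812 side 0.0012 z -0.0128 rms 0.47
```

The hold shows the disc about 6 mm low, which is roughly 4° of droop. I'll set it back down flat, squeeze with the full force, and lift more gently.

```bash
python3 -m pendant '[[40,0,0,0],[50,0,0,0],[50,0,0,0],[30,0,0,0],[14,0,0,0],[4,0,0,0],[0,0,0,0],[0,0,0,0],[0,0,0,0]]' -1 90
python3 -m pendant '[[0,0,0,0],[0,0,0,0],[0,0,0,0],[-2,0,0,0],[-5,0,0,0],[-10,0,0,0],[-15,0,0,0],[-20,0,0,0],[-20,0,0,0],[-15,0,0,0],[-5,0,0,0],[0,0,0,0]]' -1 120
cat > held.py <<'E'
from h import *
from scipy.optimize import least_squares
import sys
def held(g,s,col,fwd_yaw):
    h=cv2.cvtColor(g['img'],cv2.COLOR_RGB2HSV)
    m=cv2.inRange(h,(100,110,50),(125,255,255)) if col=='blue' else cv2.inRange(h,(0,110,50),(5,255,255))|cv2.inRange(h,(174,110,50),(180,255,255))
    n,l,st,c=cv2.connectedComponentsWithStats(m)
    k=max((i for i in range(1,n) if abs(c[i][0]-320)<40),key=lambda i:st[i][4])
    cn=max(cv2.findContours((l==k).astype(np.uint8),cv2.RETR_EXTERNAL,cv2.CHAIN_APPROX_NONE)[0],key=cv2.contourArea)
    op=cv2.morphologyEx(cv2.drawContours(np.zeros_like(m),[cn],-1,255,-1),cv2.MORPH_OPEN,cv2.getStructuringElement(cv2.MORPH_ELLIPSE,(41,41)))
    cc=max(cv2.findContours(op,cv2.RETR_EXTERNAL,cv2.CHAIN_APPROX_NONE)[0],key=cv2.contourArea)
    e=cv2.fitEllipse(cc); P=cc[:,0,:].astype(float); a=np.radians(fwd_yaw); fw=np.array([np.cos(a),np.sin(a),0]); tcp=s['position']
    def res(p):
        R=Ro.from_euler('ZY',[a,p[0]]).as_matrix(); X=p[1:]; n_=R[:,2]
        return [1000*(np.linalg.norm((lambda o,d:o+d*((X-o)@n_)/(d@n_))(*ray(g,u,v))-X)-.045) for u,v in P]
    r=least_squares(res,[0,*(tcp+.085*fw+[0,0,-.008])],loss='soft_l1'); dd=r.x[1:]-tcp
    print(col,'ell',np.round(e[0],1),np.round(e[1],1),'pitch',np.degrees(r.x[0]).round(2),'fwd',(dd@fw).round(4),'side',(dd[:2]@np.array([-fw[1],fw[0]])).round(4),'z',dd[2].round(4))
E
python3 - <<'E'
from held import *
f=grab_frame('wrist'); s=bot.observe(); save('wrist4.png',f['img']); held(f,s,'blue',102.75); go((.55,0,.2),43,s)
f=grab_frame('scene');save('scene4.png',cv2.resize(f['img'][240:380,150:310],None,fx=4,fy=4,interpolation=cv2.INTER_CUBIC))
E
```

```text
clock: 7.15
position: [0.6321, -0.2126, 0.013]
tool_rot: [1.075, 1.57, -0.273]
force: [0.7, -0.5, -0.4]
grip_width: 0.0064
clock: 8.65
position: [0.6316, -0.2124, 0.1042]
tool_rot: [2.302, 1.571, 0.953]
force: [-0.7, 0.3, -1.9]
grip_width: 0.0039
blue ell [319.6 116. ] [185.8 198. ] pitch 0.86 fwd 0.0814 side 0.0003 z -0.013
clock 8.7 pos [ 0.6314 -0.2123  0.1038] tool y yaw 12.75 xdown [-0.001  0.    -1.   ] q [-0.06  0.76  0.49  1.58 -0.42  0.91  0.8 ] f [ 0.4  0.3 -1.4] w 0.004
shift tool mm (at current axes) [ -96.1  -32.6 -225.1]
turn about x deg -30.25
```

View pics/scene4.png

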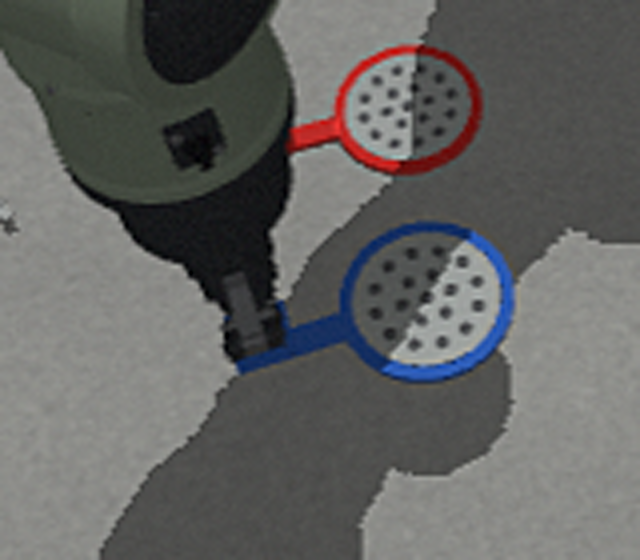

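```bash
cat > holes.py <<'E'
from h import *
def holes(im):
    g=cv2.cvtColor(im,cv2.COLOR_RGB2GRAY).astype(np.uint8)
    loc=cv2.medianBlur(g,41); m=((g.astype(int)<loc*0.72)&(cv2.cvtColor(im,cv2.COLOR_RGB2HSV)[...,1]<60)).astype(np.uint8)
    n,l,s,c=cv2.connectedComponentsWithStats(m)
    return np.array([c[i] for i in range(1,n) if 80<s[i][4]<350 and abs(c[i][0]-320)<75 and 25<c[i][1]<195 and max(s[i][2:4])<24])
def rel(g,im0,z0,im1):
    """bench image (tcp height z0) -> pose change of plate to im1; frames share camera-tool mounting. g=any wrist frame taken with tool down, s-less"""
    A=holes(im0);B=holes(im1); print(len(A),len(B))
    from scipy.spatial import cKDTree
    b=B-B.mean(0)+A.mean(0); d,i=cKDTree(b).query(A); 
    i2=cKDTree(A).query(b)[1]; ok=np.array([i2[i[j]]==j and d[j]<9 for j in range(len(A))])
    return A[ok],B[i[ok]]
E
python3 - <<'E'
from holes import *
import pickle
f,s=pickle.load(open('wrist3.pkl','rb')); ld=lambda n:cv2.cvtColor(cv2.imread('pics/'+n),cv2.COLOR_BGR2RGB)
tcp=s['position']; a=np.radians(102.75); E=np.array([[np.cos(a),np.sin(a),0],[-np.sin(a),np.cos(a),0],[0,0,1]]) # fwd,left,up
for n in ['wrist3.png','wrist4.png']:
    A,B=rel(f,ld('wrist2.png'),0,ld(n))
    O=np.array([E@(onz(f,*p,tcp[2]-.0112+.005)-tcp) for p in A])  # plate pts in tool fwd/left/up frame on the bench
    Kc=np.array([[K(f),0,f['cx']],[0,K(f),f['cy']],[0,0,1]])
    ok,rv,tv=cv2.solvePnP(O,B.copy(),Kc,None)
    Rc=cv2.Rodrigues(rv)[0]; Rcw=np.array(f['R'])@E.T; tc=np.array(f['R'])@tcp+np.array(f['t'])
    Rm=Rcw.T@Rc; tm=Rcw.T@(tv[:,0]-tc)
    pr=cv2.projectPoints(O,rv,tv,Kc,None)[0][:,0]
    print(n,len(A),'rot deg (fwd,left,up axes)',np.degrees(cv2.Rodrigues(Rm)[0][:,0]).round(2),'disc shift mm',((Rm@[.085,0,-.0087]+tm-[.085,0,-.0087])*1000).round(1),'tab shift',((Rm@[0,0,.016]+tm-[0,0,.016])*1000).round(1),'rms px',np.sqrt(((pr-B)**2).sum(1).mean()).round(2))
E
```

```text
19 19
wrist3.png 19 rot deg (fwd,left,up axes) [-1.19  2.68 -0.15] disc shift mm [-2.4  0.1 -5.7] tab shift [-1.2  0.9 -1.7] rms px 0.74
19 19
wrist4.png 19 rot deg (fwd,left,up axes) [-1.02  2.42 -0.01] disc shift mm [-2.2  0.2 -5.5] tab shift [-1.1  0.7 -2. ] rms px 0.86
```

The droop is about 2.5°, with the disc 5.6 mm low and 2.3 mm back. It's elastic and fits the 13 mm slot. Next: rise, turn by −30°, and go to a point in front of the cassette.

```bash
python3 -m pendant '[[-20,0,0,0],[-30,0,0,-6],[-30,0,0,-8],[-16,0,0,-8],[0,0,0,-6],[0,0,0,-2.3],[0,0,0,0]]'
python3 - <<'E'
from h import *
go((.650,-.039,.2),43.1)
E
```

```text
clock: 9.62
position: [0.6316, -0.2126, 0.2004]
tool_rot: [-1.966, 1.571, -2.787]
force: [-0.4, 0.1, -1.4]
grip_width: 0.0043
clock 9.625 pos [ 0.6316 -0.2126  0.2004] tool y yaw 42.96 xdown [-0. -0. -1.] q [-0.01  0.63  0.4   1.5  -0.26  1.07  1.2 ] f [-0.4  0.1 -1.4] w 0.0043
shift tool mm (at current axes) [   0.4  131.8 -114.5]
turn about x deg -0.14
```

```bash
python3 -m pendant '[[0,12,-10,0],[0,25,-20,0],[0,30,-25,0],[0,30,-25,0],[0,23,-20,0],[0,12,-14.5,0],[0,0,0,0],[0,0,0,0]]'
python3 - <<'E'
from h import *
import pickle
f=grab_frame('wrist'); save('wrist5.png',f['img']); pickle.dump((f,bot.observe()),open('wrist5.pkl','wb'))
go((.650,-.039,.2),43.1)
E
```

```text
clock: 10.62
position: [0.6498, -0.0398, 0.2003]
tool_rot: [-0.821, 1.57, -1.642]
force: [-0.2, 0.1, -0.8]
grip_width: 0.004
clock 10.675 pos [ 0.6498 -0.04    0.2003] tool y yaw 42.94 xdown [-0.    -0.001 -1.   ] q [-0.28  0.6   0.4   1.55 -0.26  1.04  0.93] f [-0.1  0.  -1.3] w 0.004
shift tool mm (at current axes) [ 0.3  0.9 -0.6]
turn about x deg -0.16
```

View pics/wrist5.png

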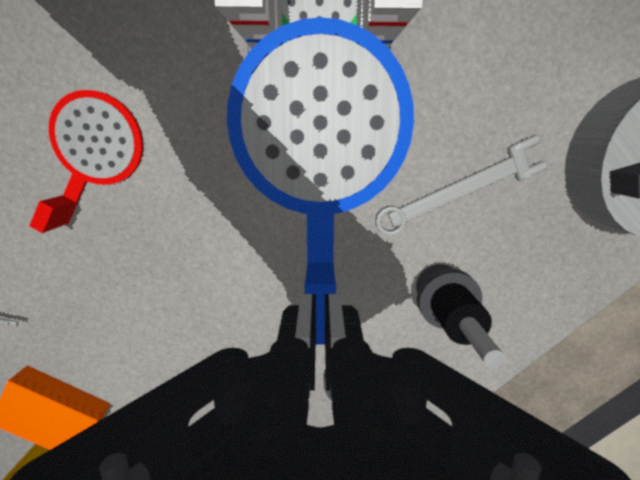

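```bash
python3 - <<'E'
from h import *
import pickle
f,s=pickle.load(open('wrist5.pkl','rb')); R=Rt(s)
save('w5c.png',cv2.resize(f['img'][0:80,200:440],None,fx=3.3,fy=3.3,interpolation=cv2.INTER_CUBIC))
for z in(.138,.142,.146):
  for p in ((216,7),(423,7.5)): print(z,p,(R.T@(onz(f,*p,z)-s['position'])*1000).round(1))
E
python3 -m pendant '[[15,0,0,0],[25,0,0,0],[30,0,0,0],[25,0,0,0],[12,0,0,0],[5,0,0,0],[0,0,0,0],[0,0,0,0]]'
python3 - <<'E'
from h import *
import pickle
go((.650,-.039,.0885),43.1)
f=grab_frame('wrist'); save('wrist6.png',f['img']); pickle.dump((f,bot.observe()),open('wrist6.pkl','wb'))
f=grab_frame('scene'); save('scene6.png',cv2.resize(f['img'][200:350,260:420],None,fx=4,fy=4,interpolation=cv2.INTER_CUBIC)); pickle.dump((f,bot.observe()),open('scene6.pkl','wb'))
f=grab_frame('top'); save('top6.png',cv2.resize(f['img'][130:270,230:390],None,fx=4,fy=4,interpolation=cv2.INTER_CUBIC)); pickle.dump((f,bot.observe()),open('top6.pkl','wb'))
E
```

```text
0.138 (216, 7) [  62.2  -58.4 -144.5]
0.138 (423, 7.5) [  62.2   57.9 -144.3]
0.142 (216, 7) [  58.2  -57.4 -143.3]
0.142 (423, 7.5) [  58.2   56.8 -143.1]
0.146 (216, 7) [  54.2  -56.4 -142.2]
0.146 (423, 7.5) [  54.2   55.8 -142. ]
clock: 11.68
position: [0.6504, -0.0387, 0.089]
tool_rot: [0.828, 1.57, 0.009]
force: [-0.3, -0.0, -0.8]
grip_width: 0.0039
clock 11.675 pos [ 0.6504 -0.0387  0.089 ] tool y yaw 43.04 xdown [ 0.001  0.    -1.   ] q [-0.25  0.73  0.35  1.63 -0.31  0.83  0.97] f [-0.3 -0.  -0.8] w 0.0039
shift tool mm (at current axes) [ 0.5 -0.5 -0.1]
turn about x deg -0.06
```

View pics/w5c.png

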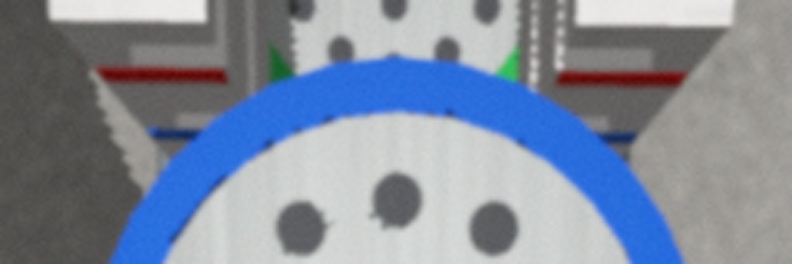

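View pics/wrist6.png

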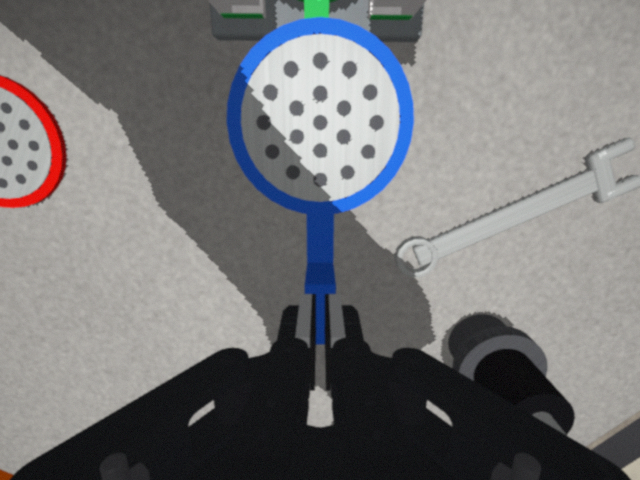

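View pics/scene6.png

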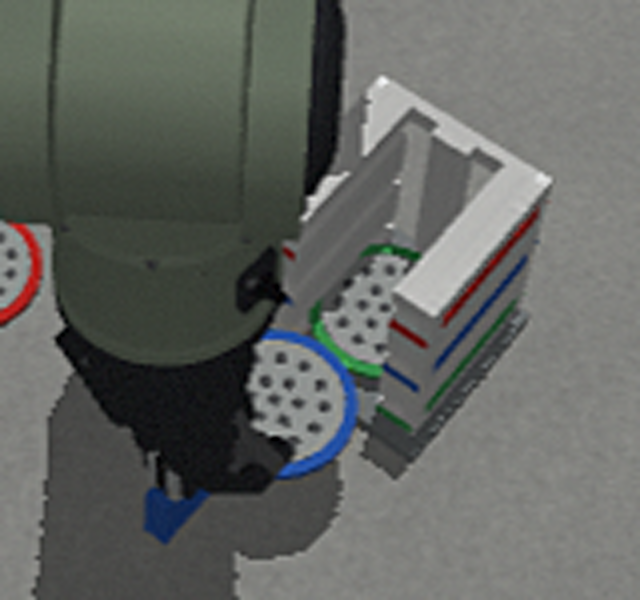

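View pics/top6.png

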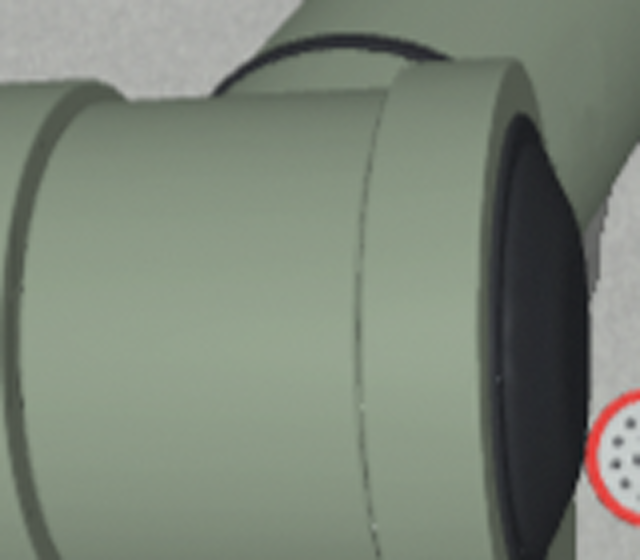

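Run:
```python
from h import *
import pickle
a=pickle.load(open('scene0.pkl','rb'))
u=np.array([np.cos(np.radians(133)),np.sin(np.radians(133)),0]); P0=np.array([.552,.065,.14])
for nm,p in dict(topL=(127,232),topLi=(178,257),topRi=(295,340),topRo=(350,372),redR=(310,393),blueR=(300,448),greenR=(291,501),redL=(147,282),blueL=(144,341),greenL=(139,391)).items():
    q=((p[0]+.5)/5-.5+300,(p[1]+.5)/5-.5+205); o,d=ray(a,*q); X=o+d*(((P0-o)@u)/(d@u)); print(nm,X.round(4),'lat',((X-P0)@[-u[1],u[0],0]).round(4))
f,s=pickle.load(open('wrist5.pkl','rb'));R=Rt(s)
P0=s['position']+.1432*u; P0[2]=0
for nm,p in dict(top=(216,6.8),topR=(423,7.2),redL=(249,22.7),redR=(388,23.5),blueL=(252,40.3),blueR=(385,41)).items():
    o,d=ray(f,*p); X=o+d*(((P0-o)@u)/(d@u)); print('wrist',nm,X.round(4))
f,s=pickle.load(open('wrist6.pkl','rb'))
save('w6c.png',cv2.resize(f['img'][0:60,190:440],None,fx=3.2,fy=3.2,interpolation=cv2.INTER_CUBIC))
```

```text
topL [0.5114 0.0271 0.1386] lat 0.0556
topLi [0.5312 0.0456 0.145 ] lat 0.0285
topRi [0.5758 0.0872 0.1405] lat -0.0325
topRo [0.5958 0.1058 0.1435] lat -0.0598
redR [0.5838 0.0946 0.1085] lat -0.0434
blueR [0.5835 0.0944 0.0596] lat -0.0431
greenR [0.5835 0.0943 0.009 ] lat -0.043
redL [0.52   0.0351 0.1104] lat 0.0438
blueL [0.52   0.0351 0.0607] lat 0.0438
greenL [0.5189 0.0342 0.0139] lat 0.0452
wrist top [0.5104 0.0258 0.1429]
wrist topR [0.5938 0.1035 0.1419]
wrist redL [0.5194 0.0342 0.1124]
wrist redR [0.5839 0.0943 0.1104]
wrist blueL [0.5147 0.0297 0.066 ]
wrist blueR [0.5885 0.0986 0.0634]
```

View pics/w6c.png

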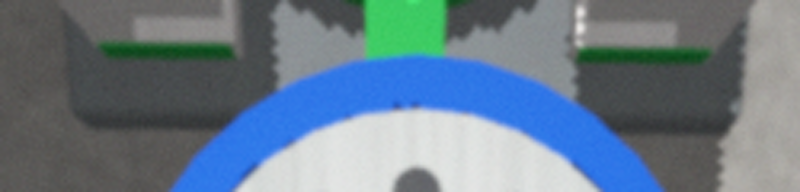

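The lateral and yaw fit look good: the cassette's mid column is 319.5 and the disc's 319.6. The band and top heights put the cassette origin at about z = 0. Now inserting, with force checks.

```bash
python3 -m pendant '[[0,0,-4,0],[0,0,-8,0],[0,0,-8,0],[0,0,-8,0],[0,0,-8,0],[0,0,-4,0],[0,0,0,0]]'
python3 - <<'E'
from h import *
s=bot.observe(); go((.650-.075,-.039+.0803,.0885),43.1,s)
f=grab_frame('wrist'); save('wrist7.png',f['img'])
f=grab_frame('scene'); save('scene7.png',cv2.resize(f['img'][200:350,260:420],None,fx=4,fy=4,interpolation=cv2.INTER_CUBIC))
E
```

```text
clock: 12.7
position: [0.6226, -0.0092, 0.0883]
tool_rot: [1.932, 1.571, 1.113]
force: [0.8, 0.4, -1.7]
grip_width: 0.004
clock 12.7 pos [ 0.6226 -0.0092  0.0883] tool y yaw 43.06 xdown [ 0.  0. -1.] q [-0.31  0.69  0.35  1.72 -0.31  0.79  0.93] f [ 0.8  0.4 -1.7] w 0.004
shift tool mm (at current axes) [ -0.2  -0.3 -69.4]
turn about x deg -0.04
```

View pics/wrist7.png

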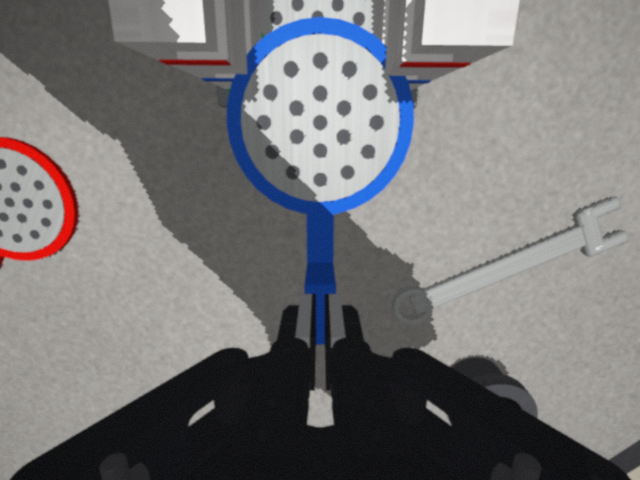

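View pics/scene7.png

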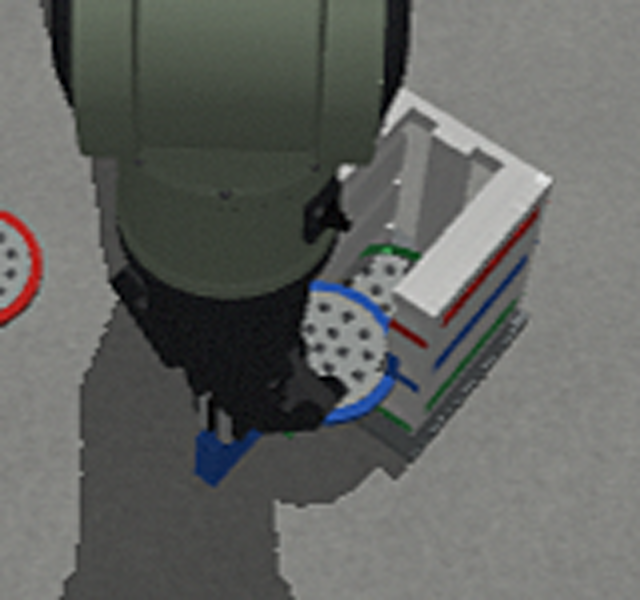

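The disc front is entering above the blue bands without contact force. Continuing.

```bash
python3 -m pendant '[[0,0,-5,0],[0,0,-8,0],[0,0,-8,0],[0,0,-8,0],[0,0,-4,0],[0,0,0,0]]'
python3 -m pendant '[[0,0,-4,0],[0,0,-8,0],[0,0,-8,0],[0,0,-5,0],[0,0,-4,0],[0,0,0,0]]'
python3 - <<'E'
from h import *
s=bot.observe(); go((.650-.075,-.039+.0803,.0885),43.1,s)
f=grab_frame('wrist'); save('wrist8.png',f['img'])
E
```

```text
clock: 13.55
position: [0.6001, 0.015, 0.0883]
tool_rot: [1.109, 1.571, 0.29]
force: [-0.3, 0.2, -1.4]
grip_width: 0.0044
clock: 14.3
position: [0.5803, 0.0361, 0.0882]
tool_rot: [1.079, 1.571, 0.26]
force: [0.1, -0.3, -1.0]
grip_width: 0.0043
clock 14.3 pos [0.5803 0.0361 0.0882] tool y yaw 43.06 xdown [ 0.  0. -1.] q [-0.41  0.63  0.35  1.83 -0.31  0.73  0.86] f [ 0.1 -0.3 -1. ] w 0.0043
shift tool mm (at current axes) [-0.3 -0.3 -7.4]
turn about x deg -0.04
```

View pics/wrist8.png

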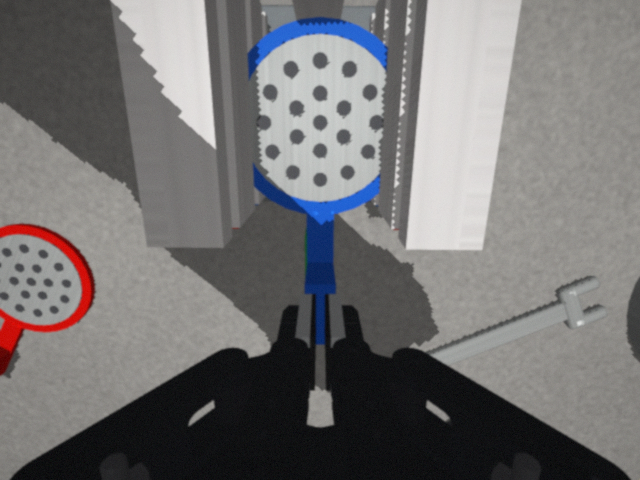

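The disc is in the middle slot. Feeling for the rear stop.

```bash
python3 -m pendant '[[1,0,-3,0],[1,0,-3,0],[0,0,0,0]]'
python3 -m pendant '[[0,0,-1.5,0],[0,0,0,0]]'
python3 -m pendant '[[0,0,-1.5,0],[0,0,0,0]]'
```

```text
clock: 14.72
position: [0.5761, 0.0405, 0.0861]
tool_rot: [-2.495, 1.571, 2.968]
force: [0.0, 0.4, -1.7]
grip_width: 0.0043
clock: 14.98
position: [0.5753, 0.0414, 0.0862]
tool_rot: [0.876, 1.571, 0.056]
force: [0.6, -0.0, -1.5]
grip_width: 0.0041
clock: 15.22
position: [0.5744, 0.0423, 0.0863]
tool_rot: [0.429, 1.57, -0.391]
force: [1.9, -1.6, -1.5]
grip_width: 0.0039
```

```bash
python3 -m pendant '[[0,0,-1.5,0],[0,0,0,0]]'
python3 -m pendant '[[1.5,0,0,0],[0,0,0,0]]'
python3 - <<'E'
from h import *
go((.650-.075,-.039+.0803,.0843),43.1)
f=grab_frame('wrist'); save('wrist9.png',f['img'])
E
```

```text
clock: 15.48
position: [0.5743, 0.0427, 0.0867]
tool_rot: [0.465, 1.568, -0.356]
force: [6.1, -5.7, 1.7]
grip_width: 0.0039
clock: 15.72
position: [0.5746, 0.0423, 0.0853]
tool_rot: [0.439, 1.568, -0.381]
force: [5.5, -7.4, 3.0]
grip_width: 0.0041
clock 15.725 pos [0.5746 0.0423 0.0853] tool y yaw 42.98 xdown [ 0.003 -0.001 -1.   ] q [-0.42  0.63  0.35  1.85 -0.31  0.71  0.85] f [ 5.5 -7.4  3. ] w 0.0041
shift tool mm (at current axes) [ 1.  -0.4  1. ]
turn about x deg -0.12
```

View pics/wrist9.png

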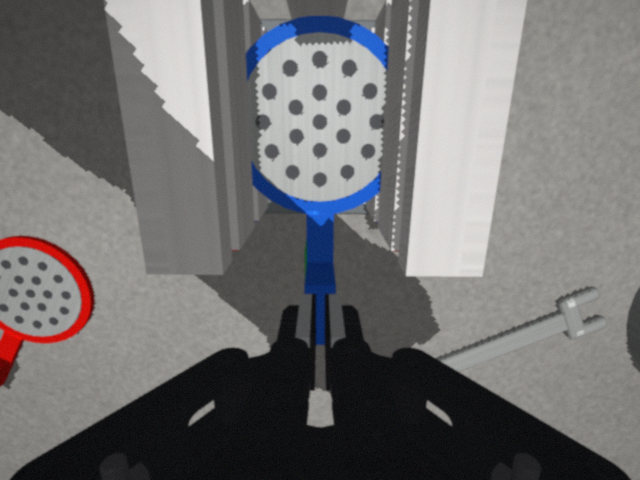

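The rear stop is reached at 110.9 mm of travel (I expected about 110), with about 9 N back and 3 N up. Releasing.

```bash
python3 -m pendant '[[0,0,0.5,0],[0,0,0,0],[0,0,0,0],[0,0,0,0],[0,0,0,0]]' 0.3
python3 -m pendant '[[-15,0,0,0],[-30,0,0,0],[-40,0,0,0],[-40,0,0,0],[-20,0,0,0],[0,0,20,0],[0,0,0,0]]'
python3 - <<'E'
from h import *
import pickle
go((.5744,.0423,.2),43)
f=grab_frame('wrist'); save('wrist10.png',f['img']); pickle.dump((f,bot.observe()),open('wrist10.pkl','wb'))
f=grab_frame('scene'); save('scene10.png',cv2.resize(f['img'][200:350,260:420],None,fx=4,fy=4,interpolation=cv2.INTER_CUBIC))
E
```

```text
clock: 16.4
position: [0.5735, 0.0432, 0.0847]
tool_rot: [-2.379, 1.571, 3.085]
force: [0.1, -0.0, -0.1]
grip_width: 0.0554
clock: 17.27
position: [0.5878, 0.0269, 0.2297]
tool_rot: [-0.397, 1.57, -1.218]
force: [-0.2, -0.1, -0.5]
grip_width: 0.056
clock 17.275 pos [0.5878 0.0269 0.2297] tool y yaw 42.94 xdown [ 0.    -0.001 -1.   ] q [-0.45  0.47  0.44  1.69 -0.23  1.03  0.81] f [-0.2 -0.1 -0.5] w 0.056
shift tool mm (at current axes) [ 29.7   0.7 -20.5]
turn about x deg -0.06
```

View pics/wrist10.png

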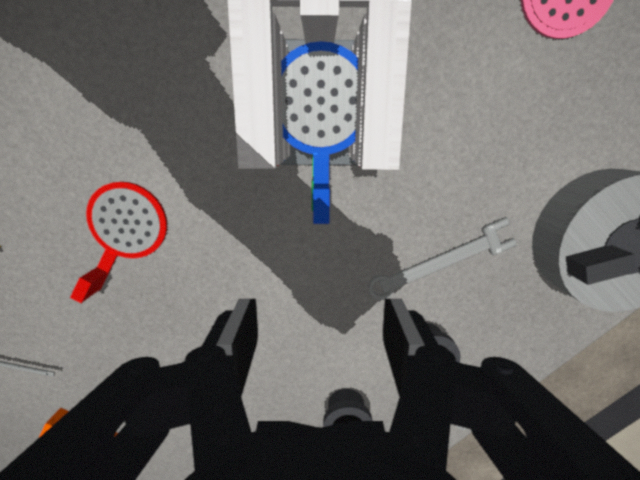

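View pics/scene10.png

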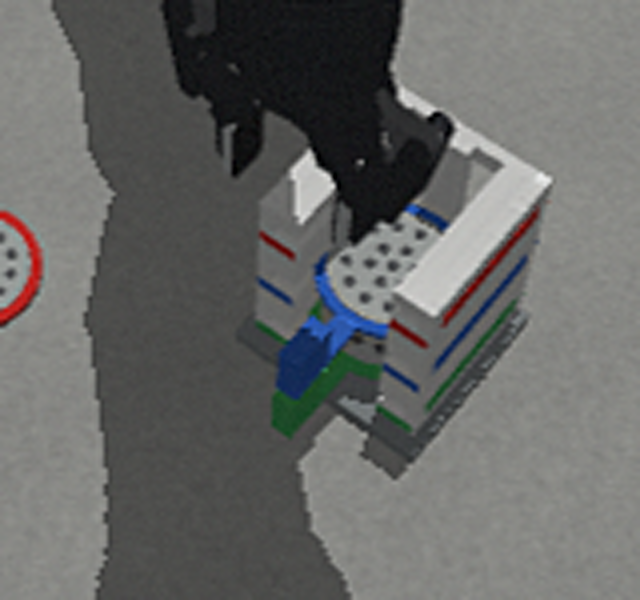

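Blue is in the middle slot with its disc against the rear post (320,42) and its tab out at (321,205). Next: check its position and measure red.

Run:
```python
from h import *
import pickle
f,s=pickle.load(open('wrist10.pkl','rb'));R=Rt(s)
E=lambda X:(np.array([-R[:,2],R[:,1]])@(X-s['position'])*1000).round(1)
print('blue hole ctr',E(onz(f,320,99.5,.073)),'front L',E(onz(f,238,168,.142)),'front R',E(onz(f,400,169,.142)),'rim front',E(onz(f,320,154,.073)),'rim back',E(onz(f,320,43,.073)))
c,d=screen(f,'red',(115,235)); t=c-.085*d
go((.6,-.1,.23),np.degrees(np.arctan2(d[1],d[0]))-90)
go((*t,.2))
```

```text
blue hole ctr [1.022e+02 1.000e-01] front L [ 52.  -58.2] front R [51.2 56.7] rim front [57.1  0.1] rim back [1.449e+02 1.000e-01]
red ctr [ 0.4391 -0.1378] r 0.0451 yaw 100.84 tab [ 0.4551 -0.2213]
clock 17.375 pos [0.587  0.0281 0.2291] tool y yaw 42.99 xdown [-0.001 -0.    -1.   ] q [-0.45  0.47  0.44  1.69 -0.23  1.03  0.81] f [ 0.3  0.2 -0.2] w 0.0552
shift tool mm (at current axes) [ -0.8 -77.8 102.5]
turn about x deg 32.15
clock 17.375 pos [0.587  0.0281 0.2291] tool y yaw 42.99 xdown [-0.001 -0.    -1.   ] q [-0.45  0.47  0.44  1.69 -0.23  1.03  0.81] f [ 0.3  0.2 -0.2] w 0.0552
shift tool mm (at current axes) [  29.4 -266.4   92.4]
```

Blue is home within 1 mm along the slot and sideways. Now over to red.

```bash
python3 -m pendant '[[0,-20,10,0],[0,-40,15,0],[0,-45,15,0],[0,-45,15,0],[0,-45,15,0],[0,-40,12,0],[0,-26,10,3],[5,-5,0,9],[10,0,0,9],[10,0,0,9],[5,0,0,2.3],[0,0,0,0]]' 1
python3 - <<'E'
from h import *
import pickle
f=grab_frame('wrist'); save('wrist11.png',f['img']);s=bot.observe()
c,d=screen(f,'red',(320,150)); t=c-.085*d
go((*t,.011),np.degrees(np.arctan2(d[1],d[0]))-90)
E
```

```text
clock: 18.88
position: [0.455, -0.2201, 0.1995]
tool_rot: [-1.815, 1.57, 3.088]
force: [0.9, -0.2, 0.1]
grip_width: 0.0854
red ctr [ 0.4392 -0.1382] r 0.0446 yaw 99.98 tab [ 0.4539 -0.2219]
clock 18.925 pos [ 0.4552 -0.2202  0.1998] tool y yaw 10.89 xdown [-0. -0. -1.] q [-0.14  0.4   0.63  1.94 -0.3   0.89  0.83] f [ 0.4 -0.3  0.2] w 0.0852
shift tool mm (at current axes) [188.8  -1.5   1.5]
turn about x deg 0.91
```

View pics/wrist11.png

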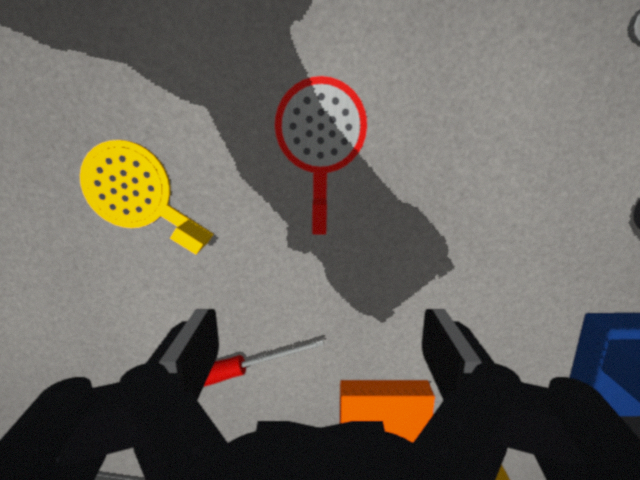

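Red disc at (320,123) and tab (319,218) on the tool's centre line. Yellow (125,183) is off to the side. Descending, gripping, then lifting gently.

```bash
python3 -m pendant '[[20,-1.3,2,0.8],[35,0,0,0],[40,0,0,0],[40,0,0,0],[30,0,0,0],[15,0,0,0],[8.5,0,0,0],[0,0,0,0]]' 1
python3 - <<'E'
from h import *
go((.4539,-.2219,.011),10)
f=grab_frame('wrist'); save('wrist12.png',f['img'])
E
python3 -m pendant '[[0,0,0,0],[0,0,0,0],[0,0,0,0],[0,0,0,0],[0,0,0,0],[0,0,0,0],[0,0,0,0]]' -1 120
python3 -m pendant '[[-3,0,0,0],[-8,0,0,0],[-15,0,0,0],[-25,0,0,0],[-35,0,0,0],[-35,0,0,0],[-30,0,0,0],[-20,0,0,0],[-15,0,0,0],[-4,0,0,0],[0,0,0,0]]'
python3 - <<'E'
from holes import *
f=grab_frame('wrist'); s=bot.observe(); save('wrist13.png',f['img']); ld=lambda n:cv2.cvtColor(cv2.imread('pics/'+n),cv2.COLOR_BGR2RGB)
tcp=s['position']; a=np.radians(100); E=np.array([[np.cos(a),np.sin(a),0],[-np.sin(a),np.cos(a),0],[0,0,1]])
A,B=rel(f,ld('wrist12.png'),0,f['img'])
O=np.array([E@(onz(f,*p,tcp[2]-.011+.005)-tcp) for p in A])
Kc=np.array([[K(f),0,f['cx']],[0,K(f),f['cy']],[0,0,1]])
ok,rv,tv=cv2.solvePnP(O,B.copy(),Kc,None)
Rc=cv2.Rodrigues(rv)[0]; Rcw=np.array(f['R'])@E.T; tc=np.array(f['R'])@tcp+np.array(f['t'])
Rm=Rcw.T@Rc; tm=Rcw.T@(tv[:,0]-tc)
print('bench ctr rel',O.mean(0).round(4)); print('rot',np.degrees(cv2.Rodrigues(Rm)[0][:,0]).round(2),'disc shift',((Rm@[.085,0,-.0085]+tm-[.085,0,-.0085])*1000).round(1),len(A))
go((.647,-.04,.2),43,s)
E
```

```text
clock: 19.92
position: [0.4548, -0.2224, 0.0115]
tool_rot: [1.254, 1.57, -0.142]
force: [-0.1, 0.4, 1.0]
grip_width: 0.0856
clock 19.925 pos [ 0.4548 -0.2224  0.0115] tool y yaw 9.97 xdown [ 0. -0. -1.] q [ 0.05  0.69  0.39  2.06 -0.55  0.49  1.03] f [-0.1  0.4  1. ] w 0.0856
shift tool mm (at current axes) [ 0.5 -0.8 -0.6]
turn about x deg -0.03
clock: 20.85
position: [0.4547, -0.2223, 0.0116]
tool_rot: [1.684, 1.57, 0.287]
force: [-1.1, 2.1, 11.2]
grip_width: 0.0044
clock: 22.22
position: [0.4544, -0.2221, 0.201]
tool_rot: [-2.272, 1.571, 2.614]
force: [-1.0, 0.4, -0.9]
grip_width: 0.0037
19 19
bench ctr rel [ 0.0837  0.0005 -0.006 ]
rot [0.21 3.75 0.07] disc shift [-2.7 -0.2 -6.1] 19
clock 22.275 pos [ 0.4543 -0.2221  0.2007] tool y yaw 9.95 xdown [-0.001  0.    -1.   ] q [-0.15  0.4   0.65  1.94 -0.31  0.9   0.82] f [-0.3 -0.3 -1.5] w 0.0035
shift tool mm (at current axes) [   0.6  221.3 -146.1]
turn about x deg -33.05
```

View pics/wrist13.png

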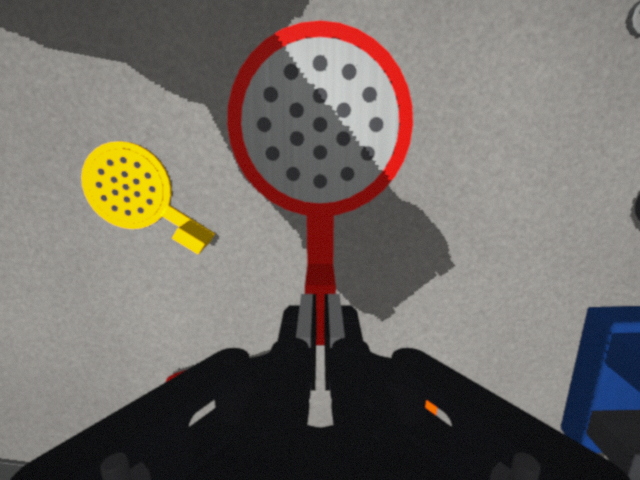

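Red is held with about 3.7° of droop, and its disc is 6.1 mm low, much like blue. Moving to the front of the cassette.

```bash
python3 -m pendant '[[0,0,0,-5],[0,0,0,-9],[0,0,0,-9],[0,0,0,-8],[0,0,0,-2],[0,0,0,0]]'
python3 - <<'E'
from h import *
go((.6504,-.0387,.2),43)
E
```

```text
clock: 23.02
position: [0.4543, -0.2223, 0.2009]
tool_rot: [-2.549, 1.57, 2.911]
force: [0.2, 0.0, -1.0]
grip_width: 0.004
clock 23.025 pos [ 0.4543 -0.2223  0.2009] tool y yaw 42.79 xdown [-0.001  0.    -1.   ] q [-0.04  0.38  0.5   1.93 -0.23  0.89  1.32] f [ 0.2  0.  -1. ] w 0.004
shift tool mm (at current axes) [  0.8 268.7  -1.5]
turn about x deg -0.21
```

```bash
python3 -m pendant '[[0,15,0,-0.2],[0,30,0,0],[0,40,0,0],[0,45,0,0],[0,45,0,0],[0,40,0,0],[0,30,0,0],[0,16,0,0],[0,7,0,0],[0,0,0,0]]'
python3 -m pendant '[[12,0,0,0],[20,0,0,0],[18,0,0,0],[10,0,0,0],[3,0,0,0],[0,0,0,0],[0,0,0,0]]'
python3 - <<'E'
from h import *
import pickle
go((.6504,-.0387,.1372),43)
f=grab_frame('wrist'); save('wrist14.png',f['img']); pickle.dump((f,bot.observe()),open('wrist14.pkl','wb'))
f=grab_frame('scene'); save('scene14.png',cv2.resize(f['img'][200:350,260:420],None,fx=4,fy=4,interpolation=cv2.INTER_CUBIC))
E
```

```text
clock: 24.28
position: [0.6499, -0.0394, 0.2012]
tool_rot: [-1.338, 1.57, -2.157]
force: [0.3, 0.2, -1.5]
grip_width: 0.0032
clock: 25.15
position: [0.6504, -0.0391, 0.1388]
tool_rot: [0.825, 1.57, 0.007]
force: [-0.0, -0.4, -1.6]
grip_width: 0.0034
clock 25.15 pos [ 0.6504 -0.0391  0.1388] tool y yaw 43.14 xdown [ 0.001  0.    -1.   ] q [-0.29  0.67  0.41  1.6  -0.32  0.93  0.98] f [-0.  -0.4 -1.6] w 0.0034
shift tool mm (at current axes) [ 1.6  0.3 -0.2]
turn about x deg 0.14
```

View pics/wrist14.png

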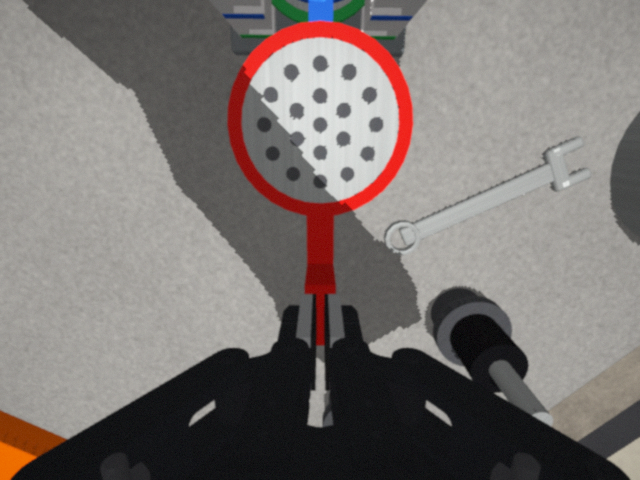

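View pics/scene14.png

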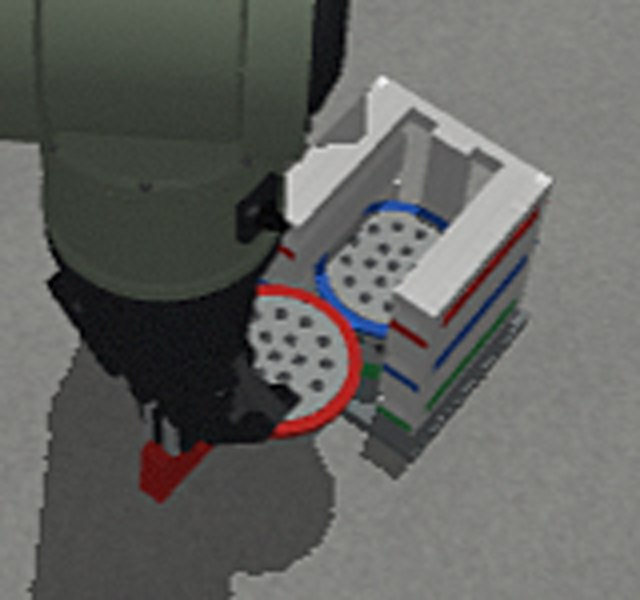

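Red sits in front of the top slot, with the blue tab and tongue (320,8) in line with it. Lowering 1.8 mm and inserting.

```bash
python3 -m pendant '[[1.8,0.3,-4,0],[0,0,-8,0],[0,0,-8,0],[0,0,-8,0],[0,0,-8,0],[0,0,-4,0],[0,0,0,0]]'
python3 - <<'E'
from h import *
go((.5744,.0424,.1372),43)
f=grab_frame('wrist'); save('wrist15.png',f['img'])
f=grab_frame('scene'); save('scene15.png',cv2.resize(f['img'][200:350,260:420],None,fx=4,fy=4,interpolation=cv2.INTER_CUBIC))
E
```

```text
clock: 26.12
position: [0.6229, -0.0094, 0.1365]
tool_rot: [1.434, 1.571, 0.616]
force: [-0.1, -0.4, -0.9]
grip_width: 0.0035
clock 26.125 pos [ 0.6229 -0.0094  0.1365] tool y yaw 43.16 xdown [ 0.  0. -1.] q [-0.35  0.63  0.41  1.69 -0.31  0.89  0.94] f [-0.1 -0.4 -0.9] w 0.0035
shift tool mm (at current axes) [ -0.7   0.1 -70.9]
turn about x deg 0.16
```

View pics/wrist15.png

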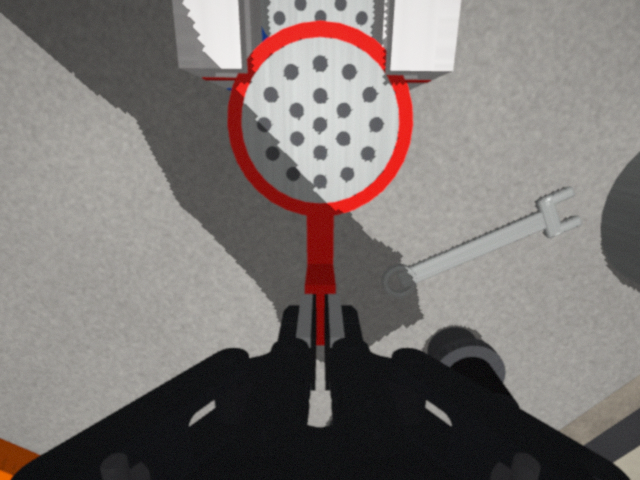

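View pics/scene15.png

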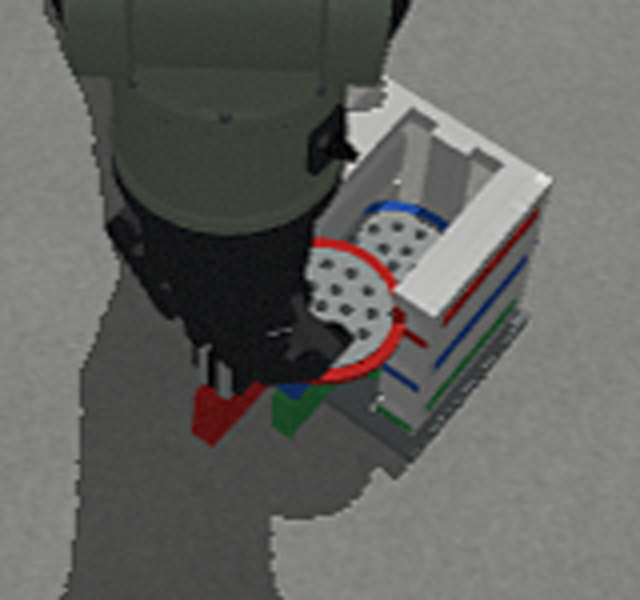

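The disc is entering under the top roof and above the red bands with no contact force. Continuing.

```bash
python3 -m pendant '[[0,0,-5,0],[0,0,-8,0],[0,0,-8,0],[0,0,-8,0],[0,0,-4,0],[0,0,0,0]]'
python3 -m pendant '[[0,0,-4,0],[0,0,-8,0],[0,0,-8,0],[0,0,-6,0],[0,0,-4,0],[0,0,0,0]]'
python3 -m pendant '[[1,0,-2,0],[1,0,-2,0],[0,0,0,0]]'
python3 -m pendant '[[0,0,-1.5,0],[0,0,0,0]]'
python3 - <<'E'
from h import *
go((.5744,.0424,.135),43)
E
```

```text
clock: 26.98
position: [0.6003, 0.0148, 0.1365]
tool_rot: [1.394, 1.571, 0.577]
force: [-0.3, -0.6, -1.4]
grip_width: 0.0035
clock: 27.72
position: [0.5798, 0.0366, 0.1365]
tool_rot: [1.722, 1.571, 0.904]
force: [0.8, -0.0, -0.6]
grip_width: 0.0033
clock: 28.1
position: [0.577, 0.0393, 0.1343]
tool_rot: [-2.232, 1.571, -3.05]
force: [0.2, -0.5, -1.7]
grip_width: 0.0035
clock: 28.35
position: [0.5761, 0.0404, 0.1344]
tool_rot: [-2.43, 1.571, 3.035]
force: [0.0, -0.7, -0.4]
grip_width: 0.0035
clock 28.35 pos [0.5761 0.0404 0.1344] tool y yaw 43.14 xdown [-0.  0. -1.] q [-0.46  0.57  0.42  1.81 -0.3   0.82  0.86] f [ 0.  -0.7 -0.4] w 0.0035
shift tool mm (at current axes) [-0.6  0.2 -2.6]
turn about x deg 0.14
```

```bash
python3 -m pendant '[[0,0,-1.5,0],[0,0,0,0]]'
python3 -m pendant '[[0,0,-1.5,0],[0,0,0,0]]'
python3 -m pendant '[[0,0,-1,0],[0,0,0,0]]'
python3 - <<'E'
from h import *
go((.5744,.0424,.133),43)
f=grab_frame('wrist'); save('wrist16.png',f['img'])
E
```

```text
clock: 28.6
position: [0.575, 0.0416, 0.1344]
tool_rot: [2.999, 1.571, 2.182]
force: [0.6, 0.5, -0.7]
grip_width: 0.0033
clock: 28.85
position: [0.5741, 0.0425, 0.1345]
tool_rot: [0.541, 1.571, -0.277]
force: [0.7, -1.4, -1.3]
grip_width: 0.0036
clock: 29.1
position: [0.5739, 0.0428, 0.1347]
tool_rot: [0.436, 1.569, -0.383]
force: [3.9, -5.1, 0.5]
grip_width: 0.0035
clock 29.1 pos [0.5739 0.0428 0.1347] tool y yaw 43.12 xdown [ 0.001 -0.001 -1.   ] q [-0.47  0.57  0.42  1.82 -0.3   0.82  0.85] f [ 3.9 -5.1  0.5] w 0.0035
shift tool mm (at current axes) [1.7 0.1 0.6]
turn about x deg 0.12
```

View pics/wrist16.png

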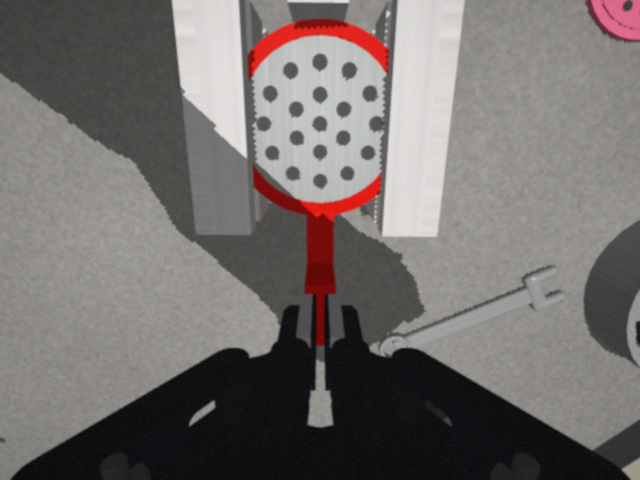

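The rear post is reached at the same spot as blue, with the disc edge at the post (320,22). Lowering slightly onto the ledges, releasing and retreating.

```bash
python3 -m pendant '[[1.5,0,0,0],[0,0,0,0]]'
python3 -m pendant '[[0,0,0.5,0],[0,0,0,0],[0,0,0,0],[0,0,0,0],[0,0,0,0]]' 0.3
python3 -m pendant '[[-15,0,0,0],[-30,0,0,0],[-40,0,0,0],[-40,0,0,0],[0,0,30,0],[0,0,30,0],[0,0,0,0],[0,0,0,0]]'
python3 - <<'E'
from h import *
import pickle
f=grab_frame('wrist'); save('wrist17.png',f['img']); s=bot.observe(); pickle.dump((f,s),open('wrist17.pkl','wb')); go((.5744,.0424,.133),43)
f=grab_frame('scene'); save('scene17.png',cv2.resize(f['img'][200:350,260:420],None,fx=4,fy=4,interpolation=cv2.INTER_CUBIC)); pickle.dump((f,s),open('scene17.pkl','wb'))
E
```

```text
clock: 29.4
position: [0.5742, 0.0425, 0.1333]
tool_rot: [0.417, 1.569, -0.402]
force: [4.5, -5.2, 1.6]
grip_width: 0.0033
clock: 30.02
position: [0.5737, 0.043, 0.1329]
tool_rot: [-2.383, 1.571, 3.082]
force: [0.1, -0.1, 0.8]
grip_width: 0.0553
clock: 31.02
position: [0.6145, -0.0006, 0.2584]
tool_rot: [1.834, 1.57, 1.016]
force: [0.1, 0.2, -0.1]
grip_width: 0.0557
clock 31.075 pos [ 6.145e-01 -3.000e-04  2.584e-01] tool y yaw 43.17 xdown [ 0.  0. -1.] q [-0.42  0.5   0.49  1.59 -0.25  1.12  0.88] f [ 0.2  0.5 -0.5] w 0.0556
shift tool mm (at current axes) [ 1.254e+02 -1.000e-01 -5.850e+01]
turn about x deg 0.17
```

View pics/wrist17.png

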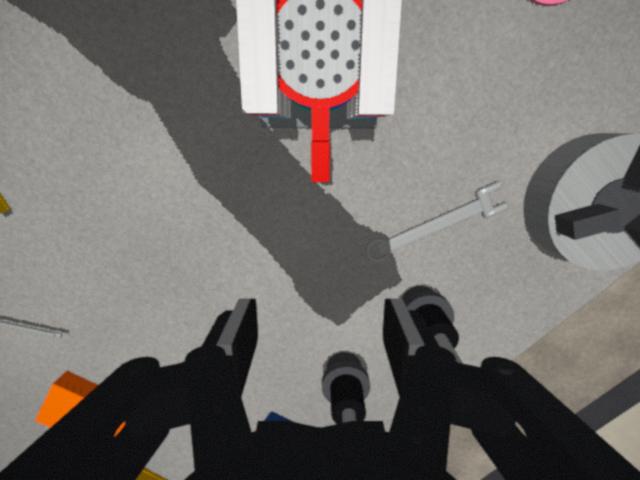

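View pics/scene17.png

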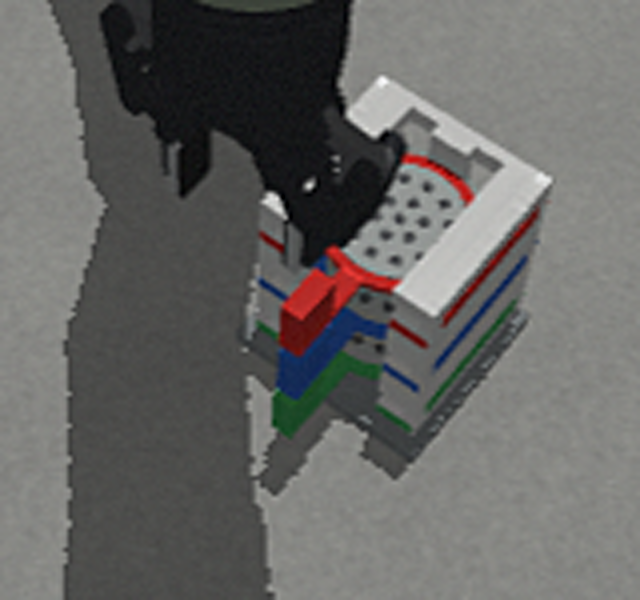

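All three tabs are stacked in line and the red disc is at the post. A numeric check before handing in.

Run:
```python
from h import *
import pickle
f,s=pickle.load(open('wrist17.pkl','rb'));R=Rt(s)
E=lambda X:(np.array([-R[:,2],R[:,1]])@(X-s['position'])*1000).round(1)
print('red hole ctr',E(onz(f,320,45,.121)),'rim front',E(onz(f,320,106.5,.121)),'wall fronts',E(onz(f,242,112,.142)),E(onz(f,394,113.5,.142)))
f,s=pickle.load(open('scene17.pkl','rb')); a=pickle.load(open('scene0.pkl','rb'))
def tip(g):
    h=cv2.cvtColor(g['img'],cv2.COLOR_RGB2HSV); m=cv2.inRange(h,(50,100,40),(85,255,255))[270:312,322:400]; v,u=np.where(m>0); return u.min()+322,v.max()+270
print('green tab extreme px before/after',tip(a),tip(f))
print(proj(a,[.5178,.1015,.0225]))
```

```text
red hole ctr [ 1.403e+02 -1.000e-01] rim front [96.2 -0.2] wall fronts [ 91.2 -58.9] [90.  55.6]
green tab extreme px before/after (np.int64(324), np.int64(309)) (np.int64(324), np.int64(309))
[355.64889507 276.89872659]
```

```bash
python3 -c "
from workcell import job_done; print(job_done())"
```

```text
the job is handed in; nothing more can be done
None
```

I put the blue screen into the middle slot, then the red screen into the top slot. Each was pushed to the rear post at no more than about 10 N, then released. The arm was backed off clear of everything, and I handed the job in at about 31 s. No verdict is reported.

**Last checks**
- **Blue:** the disc centre read within 1 mm of home, both along the slot and sideways. I measured this before loading red. The final scene picture shows its tab still out in front and in line.
- **Red:** the disc centre read about 0.3 mm from home along the slot and 1.5 mm sideways. Its tab sticks out of the front.
- **Green:** the outermost pixel of its tab is the same as at the start, (324,309) in the scene picture, so it has not moved.

**What disagreed**
- **Droop:** both screens sagged about 2.5–4° in the grip, leaving the disc about 6 mm low. Regripping blue at full force did not cure it, so I set the insertion heights to allow for it.
- **Camera calibration:** the scene and top cameras differed by about 3 mm in x. I relied on the wrist camera and on feeling for the rear post.
- **Grip reading:** the gripper's reported width, 3–7 mm, did not match the 14 mm tab. The pictures showed a firm hold.

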